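# Bring the roll-on ball's dish round over the vial

### The arm

A 7-joint arm with a two-finger parallel gripper is mounted at the origin on the work surface. World frame = base frame: x ahead of the robot, y to its left, z up, the work surface at z = 0. Lengths are in mm, angles in rad, forces in N, time in s.
With the tool pointing down it reaches from about 400 to 900 mm from the base axis. Payload 5.5 kg.
Tool frame: the origin (TCP) lies midway between the tips of the shut fingers; the grasp point (between the pads) lies grip_depth behind it (grip_depth is the distance from the TCP to the grasp point, in mm); z points along the fingers, y is the direction in which the jaws open and shut (so a half turn about z gives the same grasp; the last joint's range is limited). The gripper opens to 85 mm and grips with 20 to 120 N. Pads are 22 mm wide; open, the fingers measure 114 mm over their backs; the gripper's body (76 mm by 85 mm) begins 54 mm behind the grasp point. The pads swing forward as they close: fully open they stand 13 mm farther back than shut.
Start: joints at [-0.912, 0.501, -0.427, 1.55, 0.221, 1.138, -0.21], TCP at [250.568, 599.763, 231.31] pointing down, gripper open.
Joint ranges: [-2.88, 2.88], [-0.31, 2.03], [-1.54, 1.56], [0.2, 2.42], [-1.41, 4.55], [0.19, 2.02], [-2.57, 2.57]. Speed limits (rad/s): [2.57, 2.57, 3.14, 3.14, 3.14, 3.14, 3.14].

### API

Orientations are given as [roll, pitch, yaw] about the fixed x, y, z axes, in that order (R = Rz(yaw) Ry(pitch) Rx(roll)).
In Python, from workcell import observe, capture, hand_in, grip_depth gives the robot as it stands.
- The arm moves only by the tool step_arm, never from a script. Its argument "commands" is a list of rows, each a list of 3 entries, a list of its own where there are three numbers: the shift along the tool's x, y, z as a fraction of full scale, then the turn, a rotation vector about the tool's x, y, z as a fraction of full scale, then the finger opening in mm, from 0 to 85.4. In form: [[[x, y, z], [wx, wy, wz], grip], ...]. A call has 1 to 10 rows; each row shifts and turns the pose as measured when the row begins, along the tool's axes as they then stand; what a row does not reach is not made up. Full scale, the value 1, is 0.15 m for a shift and 180 degrees for a turn. A row lasts 1/12 s, in which the tool goes at most 41.7 mm and 7.16 degrees, less where a joint would pass 70% of its speed; a pose out of reach is approached as far as the arm can. A call with a number of a shift or a turn outside -1 to 1 is refused whole. A call with a gripper value outside its range is refused whole. The fingers move at their own pace and stop on an object; the grip force is fixed at half the most. Time passes only in rows, so rows that do not move let the fingers close. It gives the time, the measured TCP pose, the force and the opening at its end, in the units of the state.
- observe(): the state, without advancing time (a new reading comes with each control period).
- capture(name): name is "side" or "top" or "wrist"; returns a dict with "img" (384x512x3 uint8, blue, green, red), "intrinsics" (3x3 intrinsics, pixels), "dist_coeffs" ([k1, k2, p1, p2, k3] as OpenCV has them; the pictures are not rectified), "extrinsics" (4x4, takes a point from world to camera coordinates). Camera axes: x right, y up, looking along -z (the intrinsics and any distortion apply to the point x, -y, -z); pixel columns grow to the right and rows downward; lengths in mm; the calibration is good to about 2 mm. A picture is of the moment at which its call begins. There is no depth.
- hand_in(): hands the job in, once; it reports no verdict.
The state is a dict: "time": time; "joint_positions": joint angles; "joint_vel": joint speeds; "joint_torque": joint torques, N m; "position": TCP position; "orientation": TCP orientation; "wrist_force": force on the tool from outside, world axes, zero at the start; "torque": the same for the moment, N m; "grip_width": finger opening in mm.
Only numpy, scipy, OpenCV 4.12 (cv2) and the standard library are available. Lean on these libraries where they do the work, as an engineer would, in place of code of your own. Each camera call takes 0.05 s, during which the arm holds its last target.

### The job

Stand the empty amber vial upright in the bore of the white holder, fully home, and let go of it. Then take the steel dish by its black upright handle, lift it straight up off its stand until its spout is clear above the vial's mouth, and turn it a quarter turn so that the tip of the spout comes over the vial's mouth, about 4 cm above it; the dish stays level and its loose ball in the middle all the way. Finish while holding the dish still and level there with the ball in its middle, touching nothing else; leave the tin, the pill bottle and the two cartons where they are.

Things in the scene. Friction and masses are not known exactly. Their poses are not given: they have to be found in the camera images.
- vial_center (a point): empty open-topped amber glass vial, 30 mm across, 75 mm tall, standing upright on the work surface, 50 g; this point is on its axis half-way up, z along the axis. Its lowest 20 mm go into the bore; take it above its middle (50 mm above its underside, say) so that the fingers clear the holder.
- vial: the same vial; origin at the centre of its underside.
- vial_mouth (a point): centre of the vial's open mouth (25 mm inside), 75 mm above its underside; 81 mm above the work surface once the vial is home in the bore.
- holder: fixed white plastic round holder, 64 mm across, 26 mm tall, on the work surface beside the stand, its axis 84 to 94 mm from the stand's axis, on the stand's left (+y) or right (-y) side; origin under its centre.
- bore (a point): centre of the floor of the holder's upright round bore: 33 mm in diameter, 20 mm deep, floor 6 mm above the work surface.
- stand: fixed low white round stand on which the dish starts, 84 mm across, with a seat 8 mm above the work surface inside a lip 4 mm high; origin under its centre. At the start the dish's spout points along the stand's +x (away from the robot), its handle along -x, within about 0.1 rad.
- dish: round stainless steel dish, 96 mm across, with a straight open spout along its +x and a handle along its -x, about 180 g; origin at the centre of the underside of its foot (62 mm across, 10 mm tall, standing loosely in the stand's seat), z up. Its floor is a shallow cone sloping up 0.12 rad from the middle, with a low rim (27 mm above the origin) that is open at the spout: tilted or jerked too much, the ball runs off the middle.
- dish_middle (a point): middle of the dish's floor, 14 mm above the dish's origin; axes as the dish.
- dish_grip (a point): middle of the dish's handle, an upright black fin 12 mm thick (along the dish's y), 36 mm long (along its x), 36 mm tall, centre 78 mm from the dish's middle and 42 mm above the dish's origin; axes as the dish. Take it from above across its thickness.
- spout_tip (a point): middle of the outer end of the spout's floor, 82 mm from the dish's middle along the dish's +x and 19.5 mm above the dish's origin; the spout is 33 mm wide, its underside 3 mm lower, its side walls 8 mm high.
- ball_center (a point): centre of the loose steel ball, 22 mm in diameter, 35 g, at rest in the middle of the dish (its centre 11 mm above the floor's middle).
- ball: the same ball; its origin turns with it, so use the point at its centre.
- tin: bystander: low round aluminium tin, 52 mm across, 21 mm tall, on the side of the stand opposite to the holder; origin under its centre.
- pillbottle: bystander: white capped pill bottle, 42 mm across, 75 mm tall, on the side of the work surface opposite to the vial.
- carton_a: bystander: upright medicine carton 45 x 75 x 100 mm, beyond the work; origin under its centre.
- carton_b: bystander: flat medicine carton 60 x 120 x 35 mm, beyond the work; origin under its centre.
Not all that is in view belongs to the job. Of the things shaped like the vial, the amber glass one is meant. Of the things that look like the dish, the larger one is meant.

How it is judged:
By the outcome, as a careful person would: the job done as asked, in the order asked, and still so for the second after the job is handed in, while the arm keeps its last pose, push and grip.
It also fails if it takes over 72 s, if anything falls off the work surface, if the arm or the gripper's body presses on something with over 40 N, if the wrist force passes 120 N, or if a joint passes its speed limit or range.

## Working session

There is one attempt and no reset: what is moved stays moved. The work goes in short steps, Python scripts to look and compute and a tool call to move; the robot and the scene stay as the last step left them, time stands still between calls to the robot, and variables do not carry over. Pictures are saved under pics/ and viewed, and the job is handed in when it is done.

Besides the shell and the picture viewer there is one more tool, called as a command line: name --argument value ..., lists and objects as JSON in quotes. step_arm: Moves the arm, as the interface text tells. Its arguments: {"type":"object","properties":{"commands":{"type":"array","items":{"type":"array"}}},"required":["commands"]}

```bash
ls; mkdir -p pics; python3 - <<'E'
from workcell import *
import cv2,numpy as np
print(observe(),grip_depth)
for n in ["side","top","wrist"]:
    c=capture(n); cv2.imwrite(f"pics/{n}0.png",c["img"]); print(n,c["intrinsics"],c["dist_coeffs"],np.round(c["extrinsics"],3))
    np.savez(f"{n}0.npz",**{k:np.array(v) for k,v in c.items()})
E
```

```text
pics
{'time': 0.0, 'joint_positions': array([-0.91178574,  0.50186033, -0.42676535,  1.55147533,  0.220795  ,
        1.13829273, -0.2103044 ]), 'joint_vel': array([-0.00056482,  0.00052452,  0.00059728,  0.0001336 ,  0.00065615,
        0.00144442,  0.00109642]), 'joint_torque': array([ 3.92030561e-04, -5.69524527e+01, -5.81583738e+00, -2.80927849e+01,
        1.08261657e-02,  1.22969862e-02,  8.62963930e-06]), 'position': array([250.39182749, 599.06987148, 230.23870272]), 'orientation': array([-3.13961173e+00, -6.04302151e-05,  2.74581272e+00]), 'wrist_force': array([ 0.55532234, -0.17421841, -0.98265295]), 'torque': array([ 0.01445037, -0.04170425,  0.03108118]), 'grip_width': 85.38008533453102} 18.700000000000003
side [[361.09477364   0.         254.16755576]
 [  0.         361.09477364 194.6495045 ]
 [  0.           0.           1.        ]] [-0.08453043  0.          0.          0.          0.        ] [[ 8.39000e-01 -5.43000e-01  1.80000e-02 -4.81336e+02]
 [ 4.17000e-01  6.65000e-01  6.20000e-01 -2.91136e+02]
 [-3.48000e-01 -5.13000e-01  7.85000e-01 -6.91184e+02]
 [ 0.00000e+00
[... 182 characters left out ...]
28 0.         0.         0.         0.        ] [[-2.300000e-02 -1.000000e+00 -3.000000e-03  2.586400e+01]
 [ 9.810000e-01 -2.300000e-02  1.900000e-01 -5.973940e+02]
 [-1.900000e-01  1.000000e-03  9.820000e-01 -1.279261e+03]
 [ 0.000000e+00  0.000000e+00  0.000000e+00  1.000000e+00]]
wrist [[315.49823546   0.         247.71870716]
 [  0.         315.49823546 192.92899124]
 [  0.           0.           1.        ]] [-0.07160989  0.          0.          0.          0.        ] [[ 3.85000e-01  9.23000e-01 -3.00000e-03 -6.47284e+02]
 [-8.87000e-01  3.70000e-01 -2.77000e-01  3.62800e+01]
 [-2.55000e-01  1.09000e-01  9.61000e-01 -3.79370e+02]
 [ 0.00000e+00  0.00000e+00  0.00000e+00  1.00000e+00]]
```

View pics/side0.png

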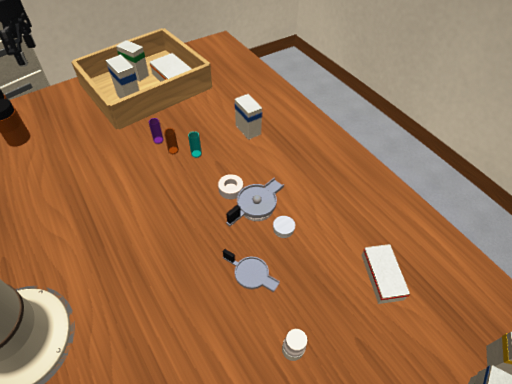

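View pics/top0.png

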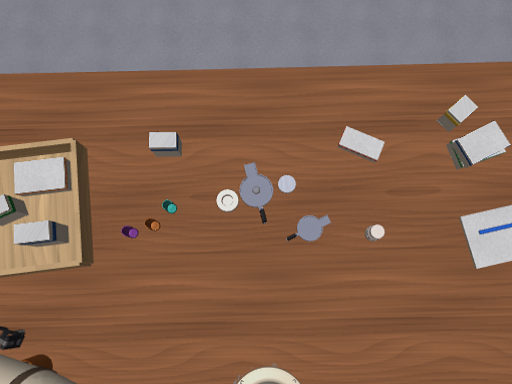

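View pics/wrist0.png

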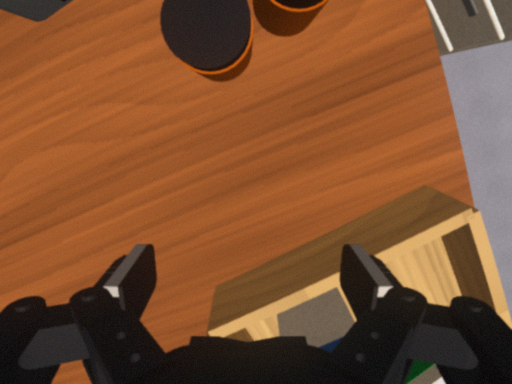

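Vial-shaped objects in the top view: purple (130,232), amber/orange-brown (152,225) and teal (171,208). The amber one should be the middle one. Dish-like objects: the larger with the ball at (256,190) and a smaller one at (310,228). The larger one is meant. I'll confirm both in a crop.

```bash
cat > h.py <<'E'
import numpy as np,cv2
from workcell import *
def undist(c,p):
    p=np.array(p,float).reshape(-1,1,2)
    return cv2.undistortPoints(p,np.array(c["intrinsics"]),np.array(c["dist_coeffs"])).reshape(-1,2)
def ray(c,p):
    E=np.array(c["extrinsics"]);R,t=E[:3,:3],E[:3,3]
    u=undist(c,p); d=np.c_[u[:,0],-u[:,1],-np.ones(len(u))]
    return -R.T@t, d@R
def plane(c,p,z):
    o,d=ray(c,p); s=(z-o[2])/d[:,2]; return o+s[:,None]*d
def proj(c,P):
    E=np.array(c["extrinsics"]);q=np.atleast_2d(P)@E[:3,:3].T+E[:3,3]
    q=q*[1,-1,-1]
    return cv2.projectPoints(q.reshape(-1,1,3),np.zeros(3),np.zeros(3),np.array(c["intrinsics"]),np.array(c["dist_coeffs"]))[0].reshape(-1,2)
def tri(c1,p1,c2,p2):
    o1,d1=ray(c1,p1);o2,d2=ray(c2,p2);d1=d1[0];d2=d2[0]
    A=np.c_[d1,-d2];s=np.linalg.lstsq(A,o2-o1,rcond=None)[0]
    a=o1+s[0]*d1;b=o2+s[1]*d2
    return (a+b)/2,np.linalg.norm(a-b)
E
python3 - <<'E'
import cv2,numpy as np
t=cv2.imread('pics/top0.png');s=cv2.imread('pics/side0.png')
a=cv2.resize(t[150:250,110:350],(780,325),interpolation=cv2.INTER_CUBIC)
b=cv2.resize(s[105:295,130:310],(260,274),interpolation=cv2.INTER_CUBIC)
b2=cv2.resize(s[110:165,140:220],(400,275),interpolation=cv2.INTER_CUBIC)
im=np.zeros((600,780,3),np.uint8);im[:325]=a;im[325:599,:260]=b;im[325:600,300:700]=b2
cv2.imwrite('pics/crop0.png',im)
E
```

```text
(no output)
```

View pics/crop0.png

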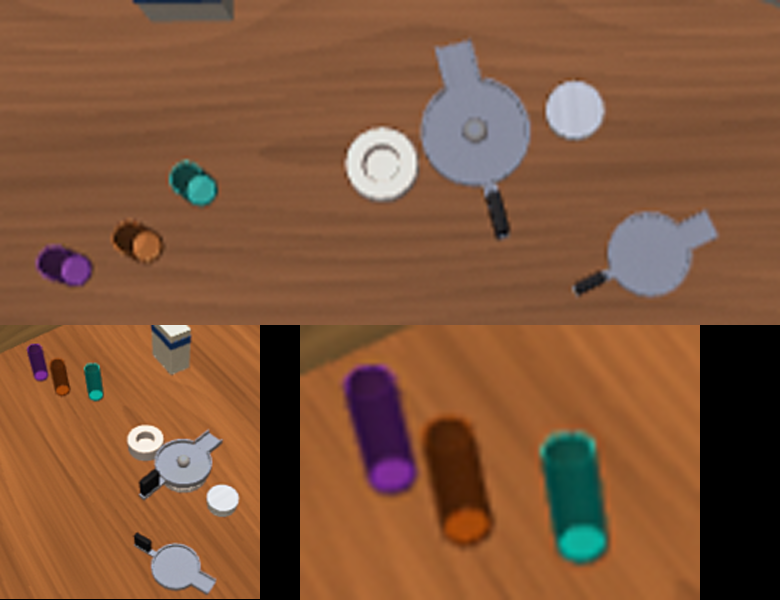

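The crop confirms it. The amber vial is the middle of the three, and the larger dish, with the ball, sits next to the holder. Now I'll measure them.

```bash
python3 - <<'E'
from h import *
T=dict(np.load('top0.npz'));S=dict(np.load('side0.npz'))
print('top cam',-T['extrinsics'][:3,:3].T@T['extrinsics'][:3,3],'side',-S['extrinsics'][:3,:3].T@S['extrinsics'][:3,3])
def mask(c,fn,roi):
    im=c['img'];hsv=cv2.cvtColor(im,cv2.COLOR_BGR2HSV).astype(int);m=fn(im.astype(int),hsv).astype(np.uint8)
    o=np.zeros_like(m);x0,y0,x1,y1=roi;o[y0:y1,x0:x1]=m[y0:y1,x0:x1]
    n,l,st,ce=cv2.connectedComponentsWithStats(o)
    i=1+np.argmax(st[1:,4]);return (l==i).astype(np.uint8),ce[i],st[i]
for c,roi,n in((T,(142,213,162,235),'top'),(S,(163,126,180,155),'side')):
    x0,y0,x1,y1=roi
    # background subtract by wood colour: saturation
    hsv=cv2.cvtColor(c['img'],cv2.COLOR_BGR2HSV)
    print(n);print(hsv[y0:y1:2,x0:x1,1]);print(hsv[y0:y1:2,x0:x1,2])
E
```

```text
top cam [ 343.48599006   13.78272893 1369.62981762] side [ 284.75931292 -422.34105314  731.24601427]
top
[[142 143 143 145 144 141 144 140 142 145 144 141 142 142 141 144 142 143
  144 143]
 [141 141 141 145 141 142 139 141 141 141 143 141 141 142 142 145 143 140
  141 144]
 [141 141 142 143 141 138 151 160 149 149 138 141 141 142 141 142 139 142
  142 144]
 [141 142 142 151 173 176 195 206 212 206 180 185 155 146 140 144 142 141
  143 145]
 [146 142 153 181 189 194 193 198 183 191 198 195 184 188 181 168 151 141
  141 141]
 [141 141 175 195 217 209 207 190 196 187 170 171 175 175 175 175 181 176
  141 142]
 [142 140 153 186 211 206 199 195 218 164 169 173 175 175 175 175 176 185
  155 139]
 [141 143 143 148 161 167 202 188 196 181 173 174 173 175 177 175 165 185
  143 142]
 [144 141 141 144 141 139 143 142 156 203 170 176 172 159 178 169 177 145
  142 144]
 [144 142 140 141 144 143 141 142 143 141 146 139 145 143 147 141 140 142
  143 143]
 [142 139 140 141 141 142 142 139 141 141 143 145 143 141 145 145 144 142
  142 140]]
[[126 127 127 127 126 127 126 126 126 127 126 127 126 126 1
[... 2313 characters left out ...]
 90  65  66  71  73  75  76  77  76  72  81 147 157 158 161]
 [131 164 118  69  65  69  71  75  77  76  77  72  69 121 154 153 156]
 [127 160 136  87  66  68  71  73  76  78  77  75  72 104 160 161 154]
 [159 166 155 106  67  66  69  73  77  77  77  76  70  71 150 167 161]
 [157 161 165 135  85  65  68  73  74  75  76  76  73  71 116 167 168]
 [161 162 166 160 104  67  63  68  73  94 106  94  88  71  70 154 167]
 [161 161 163 166 129  76  98 142 159 166 165 165 165 154 101 111 158]
 [160 159 160 161 155 106 152 167 165 164 163 163 166 161 124 122 157]
 [162 160 157 159 161 132 126 137 149 163 166 141 133 102 107 153 162]
 [164 164 160 158 158 160 167 156 144 119 130 127 140 159 164 166 164]]
```

```bash
cat >> h.py <<'E'
def comp(m,roi):
    o=np.zeros(m.shape,np.uint8);x0,y0,x1,y1=roi;o[y0:y1,x0:x1]=m[y0:y1,x0:x1]
    n,l,st,ce=cv2.connectedComponentsWithStats(o)
    i=1+np.argmax(st[1:,4]);return (l==i).astype(np.uint8),ce[i],st[i]
def hullc(c,x,y,zs,r,zr=None):
    a=np.linspace(0,2*np.pi,60)
    P=np.concatenate([np.c_[x+r*np.cos(a),y+r*np.sin(a),np.full(60,z)] for z in zs])
    h=cv2.convexHull(proj(c,P).astype(np.float32));M=cv2.moments(h);return np.array([M['m10']/M['m00'],M['m01']/M['m00']]),M['m00']
def locate(c,cen,zs,r):
    zm=np.mean(zs);p=np.array(cen,float);q=p.copy()
    for _ in range(5):
        X=plane(c,q,zm)[0];h,a=hullc(c,X[0],X[1],zs,r);q=q+(p-h)
    return X,a
E
python3 - <<'E'
from h import *
T=dict(np.load('top0.npz'));S=dict(np.load('side0.npz'))
ht=cv2.cvtColor(T['img'],cv2.COLOR_BGR2HSV);hs=cv2.cvtColor(S['img'],cv2.COLOR_BGR2HSV)
for n,c,m,roi in(('top',T,ht[...,1]>157,(142,216,162,235)),('side',S,(hs[...,1]>198)|(hs[...,2]<110),(164,126,180,155))):
    mm,ce,st=comp(m,roi);print('vial',n,ce,st,locate(c,ce,[0,75],15))
gt=(ht[...,1]<60)&(ht[...,2]>200); gs=(hs[...,1]<60)&(hs[...,2]>170)
# holder
for n,c,m,roi in(('top',T,(ht[...,1]<50)&(ht[...,2]>140),(214,187,240,213)),('side',S,(hs[...,1]<60)&(hs[...,2]>100),(214,170,236,202))):
    mm,ce,st=comp(m,roi)
    h=cv2.convexHull(np.argwhere(mm)[:,::-1].astype(np.float32));M=cv2.moments(h);ch=(M['m10']/M['m00'],M['m01']/M['m00'])
    print('holder',n,ch,st,M['m00'],locate(c,ch,[0,26],32))
# dish parts
for n,c,im,roi in(('top',T,ht,(236,160,275,226)),('side',S,hs,(222,176,288,230))):
    m=(im[...,1]<95)
    mm,ce,st=comp(m,roi)
    d=cv2.distanceTransform(mm,cv2.DIST_L2,5);print('dish',n,ce,st,np.unravel_index(d.argmax(),d.shape),d.max())
    hm,hc,hst=comp(im[...,2]<60,roi);print('handle',hc,hst,plane(c,hc,50),plane(c,hc,68))
a=cv2.resize(T['img'][155:230,210:280],(560,600),interpolation=cv2.INTER_NEAREST)
cv2.imwrite('pics/dt.png',a)
a=cv2.resize(S['img'][170:235,210:295],(785,600),interpolation=cv2.INTER_NEAREST)
cv2.imwrite('pics/ds.png',a)
E
```

```text
vial top [151.61184211 223.84868421] [144 217  16  14 152] (array([499.53919054, 314.6582187 ,  37.5       ]), 161.51871523656882)
vial side [170.89312977 140.36259542] [164 128  15  26 262] (array([500.55918094, 314.00945288,  37.5       ]), 284.2857275529532)
holder top (227.0022988505747, 199.9852873563218) [216 189  23  23 365] 362.5 (array([566.68271582, 104.18005367,  13.        ]), 413.5341716980329)
holder side (227.5971802618328, 186.30563947633433) [219 175  17  24 356] 331.0 (array([560.58783207, 106.52980446,  13.        ]), 532.2724533819128)
dish top [255.48849558 188.88938053] [ 239  162   34   62 1130] (np.int64(190), np.int64(256)) 16.778297
handle [262.77777778 215.55555556] [260 209   7  14  54] [[514.33718745   2.2497047   50.        ]] [[512.00674484   2.40701733  68.        ]]
dish side [249.95939615 198.36595523] [ 222  176   62   50 1921] (np.int64(202), np.int64(256)) 18.393797
handle [233.17610063 213.95597484] [227 205  14  19 159] [[515.33385108   0.83310284  50.        ]] [[509.24157076 -10.34807789  68.        ]]
```

View pics/dt.png

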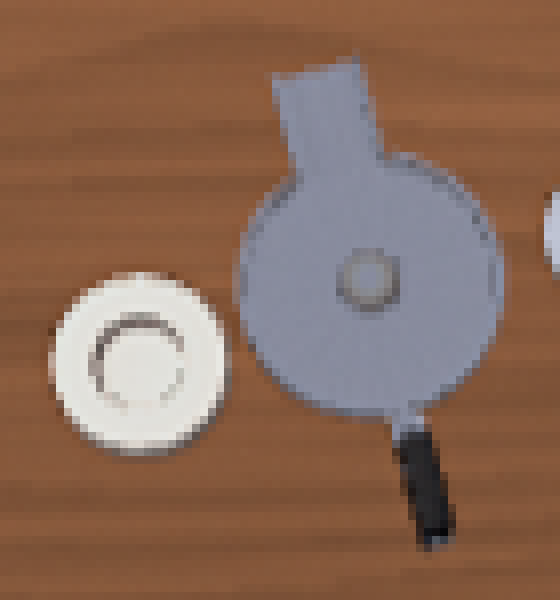

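View pics/ds.png

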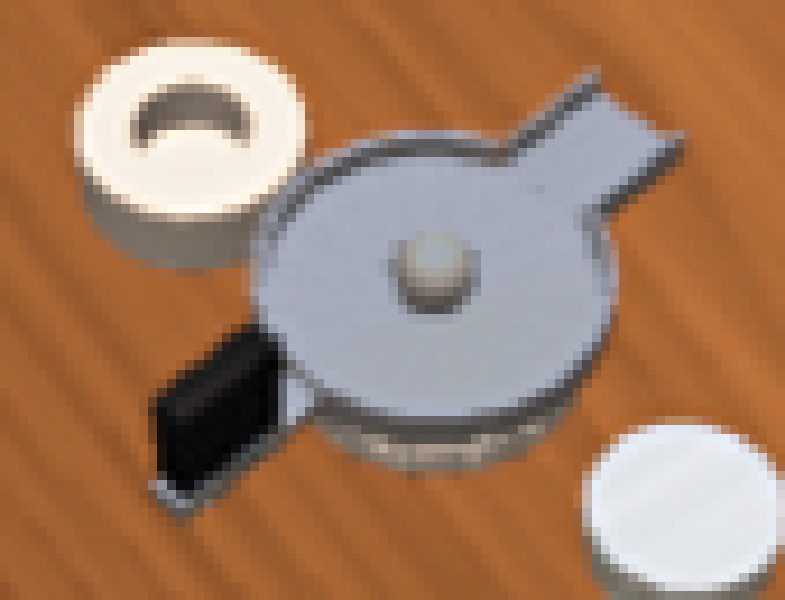

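```bash
python3 - <<'E'
from h import *
T=dict(np.load('top0.npz'));S=dict(np.load('side0.npz'))
t=lambda x,y:np.array([210+x/8-.5,155+y/8-.5]); s=lambda x,y:np.array([210+x/9.235-.5,170+y/9.23-.5])
p=lambda *a:print(a[0],*[np.round(v,1) for v in a[1:]])
p('ball',plane(T,t(370,279),33),plane(S,s(435,271),33),*tri(T,t(370,279),S,s(435,271)))
p('holder top',plane(T,t(139,362),26),plane(S,s(190,127),26),*tri(T,t(139,362),S,s(190,127)))
p('bore',plane(T,t(140,360),20))
# dish rim circle top z=35
p('rim',plane(T,t(370,284),35),plane(S,s(432,272),35))
p('spout corners',plane(T,[t(275,76),t(359,60)],35.5),plane(S,[s(592,75),s(685,140)],35.5))
p('handle',plane(T,t(428,489),60),plane(S,s(213,365),68))
p('handle top ends',plane(T,[t(412,437),t(438,540)],60))
p('tin side',plane(S,s(682,505),21))
E
```

```text
ball [[592.4  20.4  33. ]] [[592.6  19.6  33. ]] [592.8  20.3  32.1] 0.4
holder top [[565.5 103.8  26. ]] [[565.9 102.1  26. ]] [566.3 103.8  23.8] 0.9
bore [[567.2 103.9  20. ]]
rim [[590.3  20.4  35. ]] [[590.9  18.5  35. ]]
spout corners [[667.3  53.   35.5]
 [672.6  22.6  35.5]] [[665.7  52.3  35.5]
 [673.9  19.5  35.5]]
handle [[512.8   1.7  60. ]] [[515.1   2.1  68. ]]
handle top ends [[531.2   6.8  60. ]
 [495.   -1.3  60. ]]
tin side [[610.  -69.6  21. ]]
```

```bash
cat >> h.py <<'E'
def wrap(a): return (a+np.pi)%(2*np.pi)-np.pi
def plan(target,yaw):
    from scipy.spatial.transform import Rotation as Ro
    o=observe();R=Ro.from_euler('xyz',o['orientation']);p=o['position']
    Rt=Ro.from_euler('xyz',[np.pi,0,yaw])
    d=R.inv().apply(np.array(target)-p)/150; w=(R.inv()*Rt).as_rotvec()/np.pi
    print('t',round(o['time'],2),'pos',p.round(1),'rpy',o['orientation'].round(4),'F',o['wrist_force'].round(1),'grip',round(o['grip_width'],1))
    print('q',o['joint_positions'].round(2)); print('shift total',d.round(3),'turn total',w.round(4),'min rows',max(np.linalg.norm(d)*150/41.7,np.linalg.norm(w)*180/7.16).round(1))
E
python3 -c "
from h import *
plan([500,314.3,150],2.0)"
```

```text
t 0.15 pos [250.5 599.2 230.5] rpy [-3.14   -0.      2.7458] F [ 0.1  0.3 -0. ] grip 85.4
q [-0.91  0.5  -0.43  1.55  0.22  1.14 -0.21]
shift total [-2.267 -1.11   0.538] turn total [-5.000e-04  2.000e-04  2.374e-01] min rows 9.3
```

step_arm --commands '[[[-0.2, -0.1, 0], [0, 0, 0], 60], [[-0.22, -0.11, 0], [0, 0, 0], 60], [[-0.22, -0.11, 0], [0, 0, 0], 60], [[-0.22, -0.11, 0], [0, 0, 0], 60], [[-0.22, -0.11, 0], [0, 0, 0], 60], [[-0.22, -0.11, 0.05], [0, 0, 0], 60], [[-0.22, -0.11, 0.05], [0, 0, 0], 60], [[-0.22, -0.11, 0.1], [0, 0, 0], 60], [[-0.2, -0.1, 0.1], [0, 0, 0], 60], [[-0.1, -0.05, 0.1], [0, 0, 0], 60]]'

```text
time: 0.98
position: [477.2, 337.2, 167.7]
orientation: [3.138, -0.003, 2.762]
wrist_force: [-0.0, -0.3, 0.8]
grip_width: 60.1
```

```bash
python3 -c "
from h import *
plan([500,314.3,150],2.0)"
```

```text
t 0.98 pos [477.2 337.2 167.7] rpy [ 3.1383 -0.0032  2.762 ] F [-0.  -0.3  0.8] grip 60.1
q [-0.4   0.44 -0.34  1.78  0.17  0.94  0.39]
shift total [-0.198 -0.086  0.117] turn total [ 0.0006 -0.0014  0.2425] min rows 6.1
```

step_arm --commands '[[[-0.1, -0.04, 0.06], [0, 0, 0], 60], [[-0.1, -0.04, 0.06], [0, 0, 0], 60], [[0, 0, 0], [0, 0, 0.035], 60], [[0, 0, 0], [0, 0, 0.035], 60], [[0, 0, 0], [0, 0, 0.035], 60], [[0, 0, 0], [0, 0, 0.035], 60], [[0, 0, 0], [0, 0, 0.035], 60], [[0, 0, 0], [0, 0, 0.035], 60], [[0, 0, 0], [0, 0, 0.03], 60], [[0, 0, 0], [0, 0, 0], 60]]'

```text
time: 1.82
position: [504.0, 299.0, 139.6]
orientation: [-3.127, 0.002, 1.954]
wrist_force: [-0.2, 0.0, -1.1]
grip_width: 60.4
```

```bash
cat > snap.py <<'E'
from h import *
import sys
n,f=sys.argv[1:3]
c=capture(n); np.savez(f+'.npz',**{k:np.array(v) for k,v in c.items()})
im=c['img']
if len(sys.argv)>3:
    x0,y0,x1,y1,k=map(int,sys.argv[3:8]); im=cv2.resize(im[y0:y1,x0:x1],None,fx=k,fy=k,interpolation=cv2.INTER_CUBIC)
cv2.imwrite('pics/'+f+'.png',im)
E
python3 snap.py wrist w1; python3 -c "
from h import *
plan([500,314.3,31.5],2.0)"
```

```text
t 1.87 pos [503.9 299.1 139.6] rpy [-3.1269e+00  2.2000e-03  1.9592e+00] F [-0.4  0.3 -0. ] grip 60.0
q [-0.47  0.47 -0.14  1.79  0.08  0.9  -0.26]
shift total [0.105 0.025 0.72 ] turn total [-0.0047  0.0006 -0.013 ] min rows 2.6
```

View pics/w1.png

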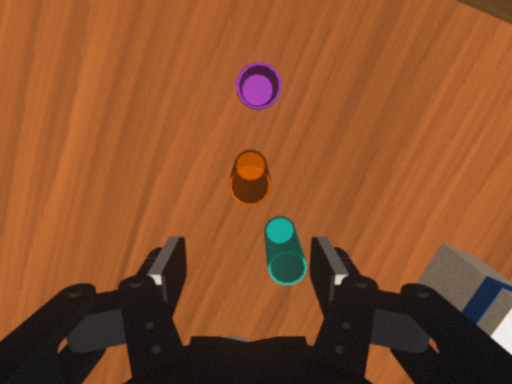

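The wrist view shows amber's mouth at about (251,184) and its base at (251,166), with purple at (258,87) and teal's mouth at (287,268).

```bash
python3 -c "
from h import *
W=dict(np.load('w1.npz'))
print(plane(W,[[251,184],[287,268],[259,86]],75).round(1),plane(W,[[251,166],[280,230],[258,91]],1).round(1))"
```

```text
[[498.2 313.8  75. ]
 [546.8 264.6  75. ]
 [478.9 374.4  75. ]] [[498.7 311.3   1. ]
 [548.1 264.    1. ]
 [479.7 373.9   1. ]]
```

step_arm --commands '[[[0.1, 0.03, 0], [-0.005, 0, -0.013], 60], [[0, 0, 0], [0, 0, 0], 60]]'

```text
time: 2.03
position: [502.3, 315.8, 139.2]
orientation: [3.14, 0.002, 2.009]
wrist_force: [-0.8, 1.5, 0.2]
grip_width: 59.8
```

```bash
python3 -c "
from h import *
plan([499.4,314.0,31.5],2.0)"
```

```text
t 2.03 pos [502.3 315.8 139.2] rpy [3.1396e+00 1.8000e-03 2.0087e+00] F [-0.8  1.5  0.2] grip 59.8
q [-0.49  0.47 -0.15  1.79  0.09  0.89 -0.25]
shift total [-0.001 -0.024  0.718] turn total [0.0006 0.0006 0.0028] min rows 2.6
```

step_arm --commands '[[[0, -0.022, 0.1], [0, 0, 0], 60], [[0, 0, 0.15], [0, 0, 0], 60], [[0, 0, 0.15], [0, 0, 0], 60], [[0, 0, 0.1], [0, 0, 0], 60], [[0, 0, 0], [0, 0, 0], 60]]'

```text
time: 2.45
position: [499.7, 320.6, 64.1]
orientation: [3.132, -0.002, 2.028]
wrist_force: [-0.1, -0.1, -0.1]
grip_width: 60.1
```

```bash
python3 -c "
from h import *
plan([499.4,314.0,33],2.0)"
```

```text
t 2.45 pos [499.7 320.6  64.1] rpy [ 3.1321e+00 -1.8000e-03  2.0277e+00] F [-0.1 -0.1 -0.1] grip 60.1
q [-0.51  0.58 -0.14  1.83  0.12  0.73 -0.25]
shift total [-0.039 -0.023  0.207] turn total [ 0.003  -0.0006  0.0088] min rows 0.8
```

step_arm --commands '[[[-0.035, -0.02, 0.03], [0.003, 0, 0.008], 60], [[0, 0, 0.05], [0, 0, 0], 60], [[0, 0, 0.05], [0, 0, 0], 60], [[0, 0, 0.05], [0, 0, 0], 60], [[0, 0, 0.02], [0, 0, 0], 60], [[0, 0, 0], [0, 0, 0], 60]]'

```text
time: 2.95
position: [500.4, 316.0, 33.7]
orientation: [3.139, -0.003, 2.005]
wrist_force: [-0.0, 0.3, 0.0]
grip_width: 60.1
```

```bash
python3 -c "
from h import *
plan([499.4,314.0,33],2.0)"
```

```text
t 2.95 pos [500.4 316.   33.7] rpy [ 3.1393 -0.0033  2.0049] F [-0.   0.3  0. ] grip 60.1
q [-0.51  0.62 -0.13  1.84  0.12  0.69 -0.27]
shift total [-0.01  -0.011  0.005] turn total [ 0.0007 -0.0011  0.0015] min rows 0.1
```

Good. Now close. I'll shift by the small remainder first.

step_arm --commands '[[[-0.01, -0.011, 0.003], [0, 0, 0], 60], [[0, 0, 0], [0, 0, 0], 40], [[0, 0, 0], [0, 0, 0], 20], [[0, 0, 0], [0, 0, 0], 20], [[0, 0, 0], [0, 0, 0], 20], [[0, 0, 0], [0, 0, 0], 20], [[0, 0, 0], [0, 0, 0], 20]]'

```text
time: 3.53
position: [500.4, 314.5, 34.8]
orientation: [3.137, -0.004, 2.005]
wrist_force: [-0.3, -0.1, -1.2]
grip_width: 28.3
```

```bash
python3 snap.py wrist w2; python3 -c "
from h import *
plan([499.4,314.0,33],2.0)"
```

```text
t 3.58 pos [500.4 314.5  34.8] rpy [ 3.1366 -0.0036  2.0053] F [-0.2 -0.5 -0.6] grip 28.6
q [-0.5   0.62 -0.13  1.84  0.12  0.68 -0.27]
shift total [-0.    -0.007  0.012] turn total [ 0.0016 -0.0012  0.0017] min rows 0.1
```

View pics/w2.png

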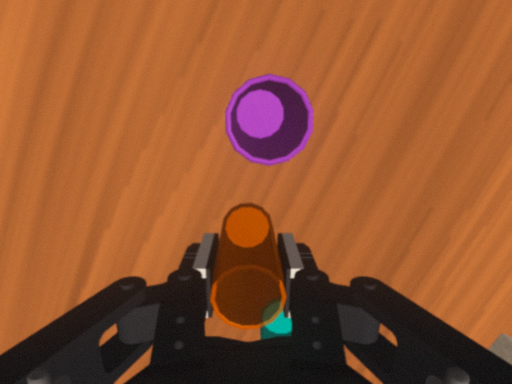

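step_arm --commands '[[[0, 0, -0.04], [0, 0, 0], 20], [[0, 0, -0.1], [0, 0, 0], 20], [[0, 0, -0.12], [0, 0, 0], 20], [[0, 0, -0.12], [0, 0, 0], 20], [[0, 0, -0.12], [0, 0, 0], 20], [[0, 0, -0.1], [0, 0, 0], 20], [[0, 0, -0.05], [0, 0, 0], 20], [[0, 0, 0], [0, 0, 0], 20]]'

```text
time: 4.25
position: [498.8, 313.4, 137.5]
orientation: [3.14, -0.003, 2.006]
wrist_force: [0.4, 0.3, -1.0]
grip_width: 28.8
```

```bash
python3 -c "
from h import *
plan([566.2,104,135],2.0)"
```

```text
t 4.25 pos [498.8 313.4 137.5] rpy [ 3.1399 -0.0033  2.0058] F [ 0.4  0.3 -1. ] grip 28.8
q [-0.49  0.47 -0.15  1.8   0.09  0.88 -0.24]
shift total [-1.455 -0.181  0.011] turn total [ 0.0005 -0.001   0.0019] min rows 5.3
```

step_arm --commands '[[[-0.1, -0.01, 0], [0, 0, 0], 20], [[-0.18, -0.02, 0], [0, 0, 0], 20], [[-0.2, -0.03, 0], [0, 0, 0], 20], [[-0.2, -0.03, 0], [0, 0, 0], 20], [[-0.2, -0.03, 0], [0, 0, 0], 20], [[-0.2, -0.03, 0], [0, 0, 0], 20], [[-0.17, -0.02, 0], [0, 0, 0], 20], [[-0.12, -0.01, 0], [0, 0, 0], 20], [[-0.05, 0, 0], [0, 0, 0], 20], [[0, 0, 0], [0, 0, 0], 20]]'

```text
time: 5.08
position: [562.7, 102.9, 130.0]
orientation: [-3.138, -0.007, 2.013]
wrist_force: [-0.9, -0.2, -0.9]
grip_width: 28.8
```

```bash
python3 -c "
from h import *
plan([566.2,104,110],2.0)"
```

```text
t 5.08 pos [562.7 102.9 130. ] rpy [-3.1375 -0.007   2.0128] F [-0.9 -0.2 -0.9] grip 28.8
q [-0.14  0.46 -0.11  1.84  0.05  0.85  0.17]
shift total [-0.004  0.025  0.133] turn total [-0.0013 -0.0022  0.0041] min rows 0.5
```

step_arm --commands '[[[0, 0.025, 0.1], [-0.001, -0.002, 0.004], 20], [[0, 0, 0.1], [0, 0, 0], 20], [[0, 0, 0.1], [0, 0, 0], 20], [[0, 0, 0.05], [0, 0, 0], 20], [[0, 0, 0], [0, 0, 0], 20], [[0, 0, 0], [0, 0, 0], 20]]'

```text
time: 5.58
position: [563.7, 112.6, 74.3]
orientation: [-3.14, -0.005, 2.005]
wrist_force: [0.5, -0.4, 0.7]
grip_width: 28.6
```

```bash
python3 -c "
from h import *
plan([566.2,104,70],2.0)"
python3 snap.py wrist w3;python3 snap.py top t3 190 130 310 240 6; python3 snap.py side s3 190 130 300 230 7
```

```text
t 5.58 pos [563.7 112.6  74.3] rpy [-3.1404 -0.0051  2.0054] F [ 0.5 -0.4  0.7] grip 28.6
q [-0.16  0.54 -0.1   1.86  0.07  0.74  0.14]
shift total [-0.059 -0.009  0.029] turn total [-0.0004 -0.0016  0.0017] min rows 0.2
```

View pics/w3.png

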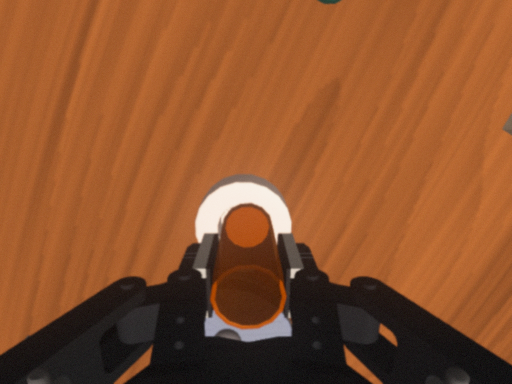

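View pics/t3.png

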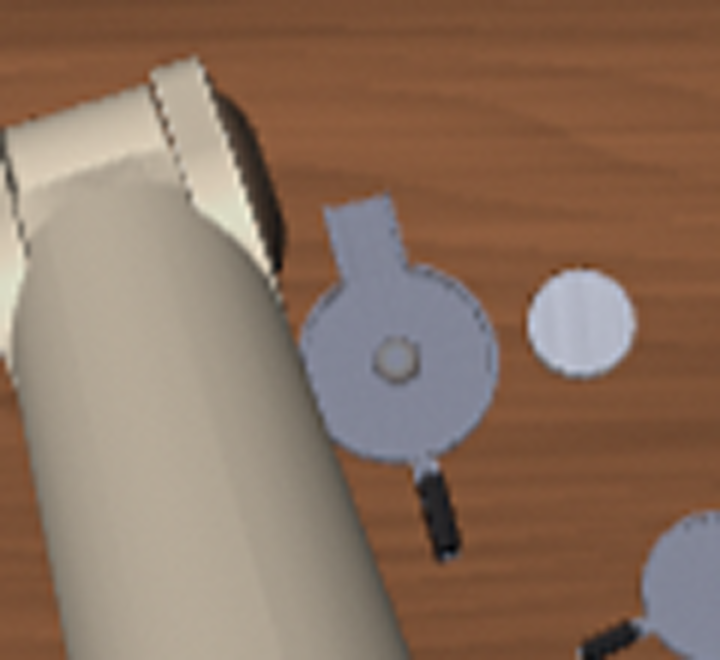

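View pics/s3.png

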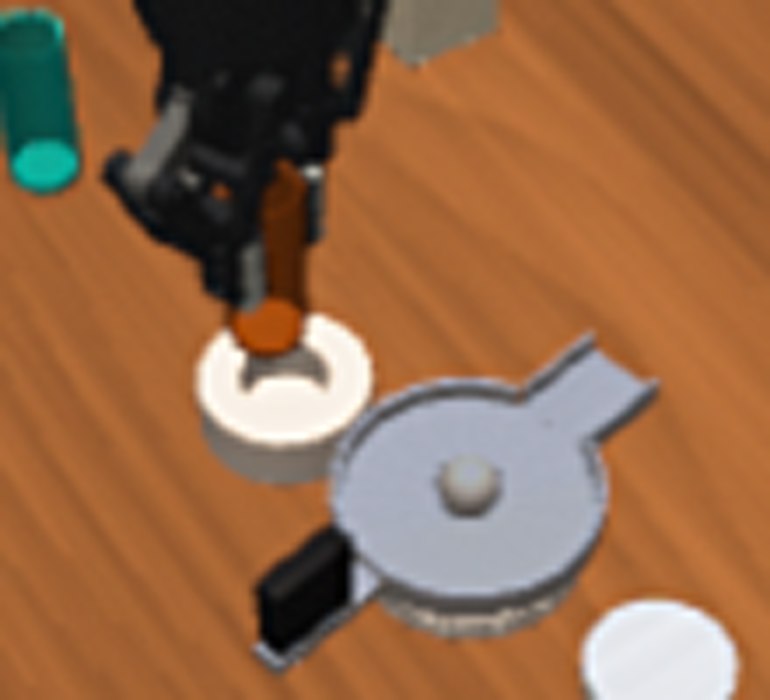

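```bash
cat > rel.py <<'E'
from h import *
import sys
from scipy.optimize import least_squares
W=dict(np.load(sys.argv[1]+'.npz')); zb=float(sys.argv[2])
hsv=cv2.cvtColor(W['img'],cv2.COLOR_BGR2HSV).astype(int)
# base disc: bright orange saturated
o=(hsv[...,1]>225)&(hsv[...,2]>140)
roi=(200,170,300,262)
mm,ce,st=comp(o,roi);cnt=max(cv2.findContours(mm,0,2)[0],key=len);el=cv2.fitEllipse(cnt)
print('disc',ce,st,el); print('base pt',plane(W,el[0],zb))
wm,wc,ws=comp((hsv[...,1]<70)&(hsv[...,2]>200),(180,150,310,330));print('white',wc,ws)
cn=max(cv2.findContours(wm,0,1)[0],key=len).reshape(-1,2)
yx=float(sys.argv[3]) if len(sys.argv)>3 else 225
P=plane(W,cn,26)[:,:2]; k=cn[:,1]<yx
# outer arc: iterate robustly with r=32
c=P[k].mean(0)
c0=np.array([566.,104])
sel=P[np.linalg.norm(P-c0,axis=1)>28]
r=least_squares(lambda v:np.linalg.norm(sel-v,axis=1)-32,c0,loss='soft_l1',f_scale=.5)
print('holder',r.x,len(sel),np.abs(r.fun).mean())
E
python3 rel.py w3 39.5
python3 - <<'E'
from h import *
S=dict(np.load('s3.npz'))
s=lambda x,y:np.array([190+x/7-.5,130+y/7-.5])
print(plane(S,s(269,326),39.5), plane(S,s(285,378),26))
E
```

```text
disc [247.68292683 242.95121951] [241 239  14   8  41] ((247.14071655273438, 242.87110900878906), (6.965895175933838, 12.184285163879395), 91.51050567626953)
base pt [[567.89050848  99.77650471  39.5       ]]
white [240.70659341 206.81428571] [ 195  182   96   61 2730]
holder [564.6129482  101.53550084] 147 0.6153327933499484
[[567.99137216 115.53317809  39.5       ]] [[565.7514969  101.22218345  26.        ]]
```

```bash
python3 - <<'E'
from h import *
W=dict(np.load('w3.npz'))
print(plane(W,[[246.5,226]],39.5),plane(W,[[246.5,226]],41),plane(W,[[248,296]],114.5))
im=W['img'];print(cv2.cvtColor(im,cv2.COLOR_BGR2HSV)[200:250:4,246])
a=cv2.resize(im[165:345,185:310],None,fx=4,fy=3.3,interpolation=cv2.INTER_CUBIC);cv2.imwrite('pics/w3c.png',a)
E
```

```text
[[562.85965221 109.7023552   39.5       ]] [[562.61496881 110.25172401  41.        ]] [[563.02680171 111.73446865 114.5       ]]
[[ 14  23 248]
 [ 10 121 135]
 [ 10 200 177]
 [ 11 213 180]
 [ 11 209 182]
 [ 11 212 182]
 [ 11 210 183]
 [ 11 213 180]
 [ 11 210 180]
 [ 12 219 178]
 [ 11 216 181]
 [ 11 224 173]
 [ 10 195  98]]
```

View pics/w3c.png

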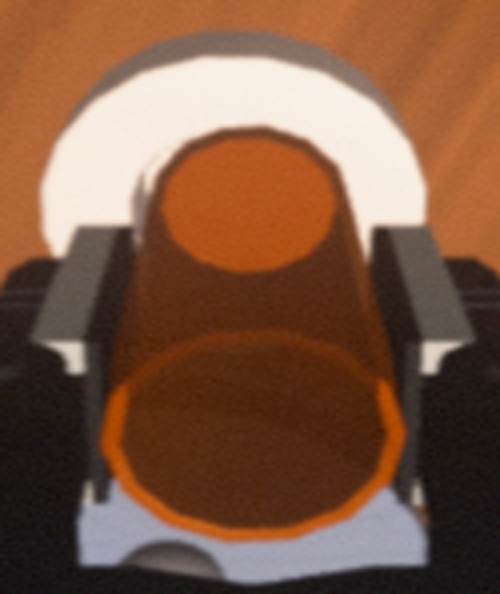

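step_arm --commands '[[[-0.03, -0.005, 0.02], [0, 0, 0], 20], [[-0.03, -0.005, 0.01], [0, -0.001, 0], 20], [[0, 0, 0], [0, 0, 0], 20], [[0, 0, 0], [0, 0, 0], 20]]'

```text
time: 6.07
position: [569.3, 102.4, 72.9]
orientation: [3.137, 0.001, 2.004]
wrist_force: [-0.6, 0.0, 0.5]
grip_width: 28.7
```

```bash
python3 snap.py wrist w4;  python3 -c "
from h import *
plan([566.2,103.2,65],2.0)"; python3 rel.py w4 32
python3 snap.py side s4 190 130 300 230 7
python3 -c "
from h import *
im=cv2.imread('pics/w4.png');a=cv2.resize(im[165:345,185:310],None,fx=4,fy=3.3,interpolation=cv2.INTER_CUBIC);cv2.imwrite('pics/w4c.png',a)"
```

```text
t 6.12 pos [569.4 102.1  72.9] rpy [3.1365e+00 9.0000e-04 2.0039e+00] F [ 0.3 -0.2 -0.4] grip 28.5
q [-0.15  0.54 -0.09  1.86  0.07  0.74  0.15]
shift total [ 0.016 -0.017  0.053] turn total [0.0016 0.0003 0.0012] min rows 0.2
disc [248.02777778 243.19444444] [240 240  16   6  36] ((247.46456909179688, 242.4525604248047), (4.933721542358398, 14.111156463623047), 96.8515396118164)
base pt [[575.1074562   87.14840104  32.        ]]
white [239.6832912  196.16846702] [ 192  164   99   77 4351]
holder [564.50263713 101.43506516] 175 0.742145147010668
```

View pics/w4c.png

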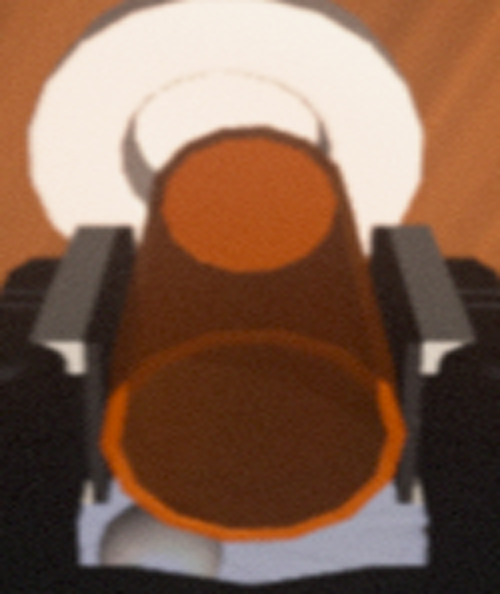

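View pics/s4.png

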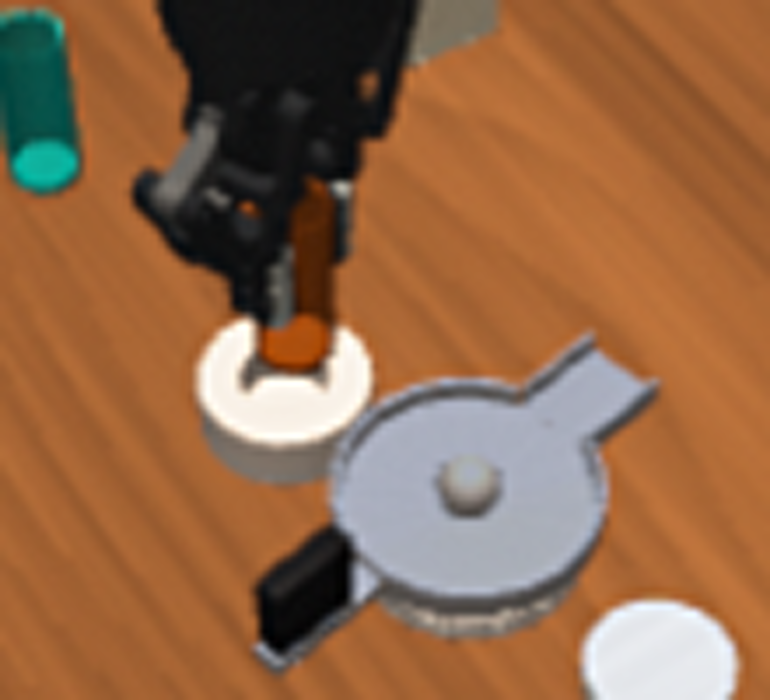

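step_arm --commands '[[[0.012, -0.014, 0.02], [0.0015, 0, 0], 20], [[0, 0, 0.02], [0, 0, 0], 20], [[0, 0, 0], [0, 0, 0], 20], [[0, 0, 0], [0, 0, 0], 20]]'

```text
time: 6.5
position: [566.4, 103.4, 66.4]
orientation: [3.142, 0.0, 2.004]
wrist_force: [-0.2, 0.4, -1.5]
grip_width: 28.5
```

```bash
python3 snap.py wrist w5;  python3 -c "
from h import *
plan([566.0,103.2,65],2.0)
W=dict(np.load('w5.npz'));z=observe()['position'][2]-34.8
print('vial',z,plane(W,[[247.25,225.3]],z),plane(W,[[248,296]],z+75))"; python3 rel.py w5 32
python3 snap.py side s5 190 130 300 230 7
python3 -c "
from h import *
im=cv2.imread('pics/w5.png');a=cv2.resize(im[165:345,185:310],None,fx=4,fy=3.3,interpolation=cv2.INTER_CUBIC);cv2.imwrite('pics/w5c.png',a)"
```

```text
t 6.55 pos [566.3 103.4  66.4] rpy [-3.1415e+00  4.0000e-04  2.0042e+00] F [-0.4 -0.7 -0.7] grip 29.0
q [-0.16  0.55 -0.09  1.87  0.07  0.73  0.14]
shift total [-0.001 -0.002  0.009] turn total [-0.      0.0001  0.0013] min rows 0.0
vial 31.577146685915935 [[565.86382898 100.95103545  31.57714669]] [[565.55408991 102.70821084 106.57714669]]
disc [249.3 243.6] [247 242   5   4  10] ((249.50796508789062, 243.58645629882812), (2.5215017795562744, 5.168368816375732), 61.83230209350586)
base pt [[572.11295132  90.74113381  32.        ]]
white [244.25582548 200.10262766] [ 195  170  101   71 4034]
holder [564.52324595 101.35783841] 171 0.6505953749110033
```

View pics/w5c.png

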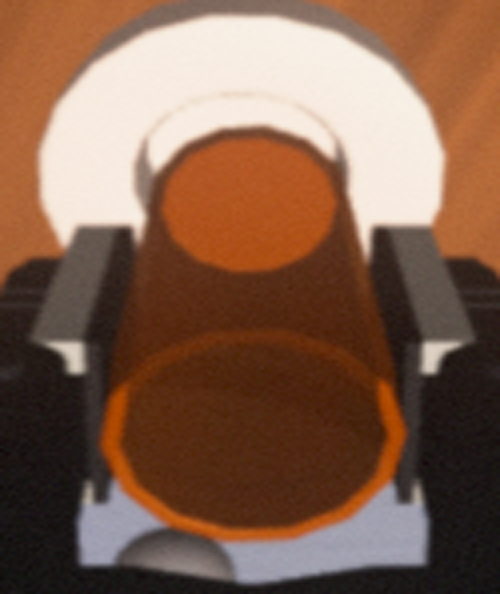

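View pics/s5.png

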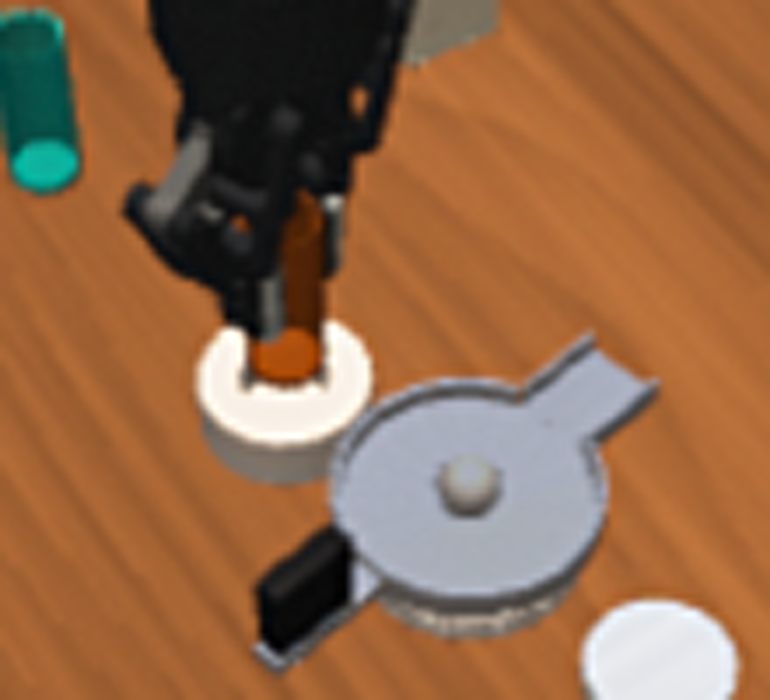

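```bash
python3 - <<'E'
from h import *
S=dict(np.load('s5.npz'))
s=lambda x,y:np.array([190+x/7-.5,130+y/7-.5])
for z in (0,3,6): print(z,plane(S,s(45,165),z))
T=dict(np.load('top0.npz'))
# teal by silhouettes
ht=cv2.cvtColor(T['img'],cv2.COLOR_BGR2HSV);hs=cv2.cvtColor(S['img'],cv2.COLOR_BGR2HSV)
for c,h,roi in((T,ht,(155,195,185,220)),(S,hs,(180,120,210,165))):
    mm,ce,st=comp((abs(h[...,0].astype(int)-86)<12)&(h[...,1]>100),roi);print(ce,st,locate(c,ce,[0,75],15))
for z in (31.6,35,38): print(z,plane(S,s(286,355),z))
print(plane(S,s(285,378),26))
E
```

```text
0 [[551.02185999 269.4434713    0.        ]]
3 [[549.92949487 266.60536547   3.        ]]
6 [[548.83712975 263.76725965   6.        ]]
[169.0703125 206.2265625] [162 200  15  13 128] (array([548.34753362, 266.37064296,  37.5       ]), 155.0591236447217)
[194.49180328 143.96721311] [188 132  13  26 244] (array([549.53637726, 266.03449858,  37.5       ]), 284.7913224596996)
31.6 [[569.38525271 106.28715504  31.6       ]]
35 [[568.0020844  103.71823323  35.        ]]
38 [[566.78164177 101.45153751  38.        ]]
[[565.7514969  101.22218345  26.        ]]
```

step_arm --commands '[[[-0.004, -0.009, 0.02], [0, 0, 0.001], 20], [[0, 0, 0.01], [0, 0, 0], 20], [[0, 0, 0], [0, 0, 0], 20]]'

```text
time: 6.85
position: [565.5, 102.3, 61.7]
orientation: [3.141, 0.001, 2.001]
wrist_force: [-0.2, -0.1, -0.6]
grip_width: 28.4
```

```bash
python3 snap.py wrist w6;  python3 -c "
from h import *
plan([565,102.3,40.8],2.0)
im=cv2.imread('pics/w6.png');a=cv2.resize(im[165:345,185:310],None,fx=4,fy=3.3,interpolation=cv2.INTER_CUBIC);cv2.imwrite('pics/w6c.png',a)"
```

```text
t 6.9 pos [565.4 102.2  61.7] rpy [3.1413e+00 6.0000e-04 2.0009e+00] F [0.5 0.4 0.8] grip 28.7
q [-0.15  0.56 -0.09  1.87  0.07  0.72  0.14]
shift total [ 0.002 -0.002  0.139] turn total [0.0001 0.0002 0.0003] min rows 0.5
```

View pics/w6c.png

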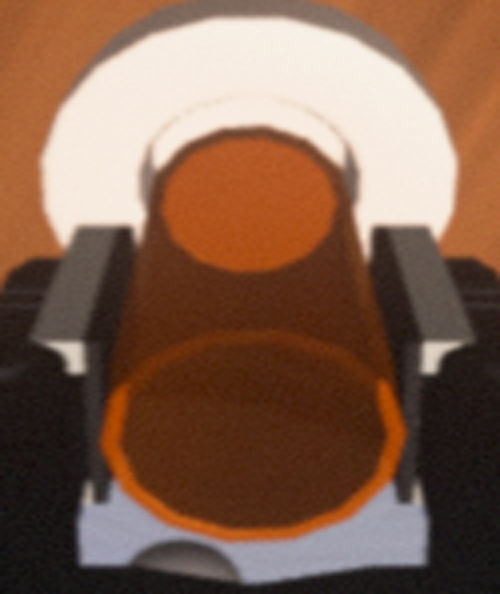

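```bash
python3 - <<'E'
from h import *
from scipy.optimize import least_squares
W=dict(np.load('w6.npz'))
k=lambda x,y:[185+x/4-.5+.125*0,165+y/3.3-.5]
arc=[k(141,180),k(145,155),k(165,127),k(200,103),k(249,93),k(300,103),k(335,127),k(352,152),k(357,180)]
P=plane(W,arc,26)[:,:2]
r=least_squares(lambda v:np.linalg.norm(P-v,axis=1)-16.5,[566,104]);print('bore',r.x,r.fun.round(2))
r=least_squares(lambda v:np.linalg.norm(P-v[:2],axis=1)-v[2],[566,104,16]);print('bore free',r.x)
out=[k(42,165),k(60,108),k(120,50),k(190,22),k(249,15),k(310,22),k(380,53),k(440,108),k(457,165)]
P=plane(W,out,26)[:,:2]
r=least_squares(lambda v:np.linalg.norm(P-v,axis=1)-32,[566,104]);print('outer',r.x,r.fun.round(2))
disc=[k(160,200),k(337,200),k(249,271),k(190,150),k(249,135),k(305,150),k(200,258),k(300,258)]
for z in (27,30.5):
    P=plane(W,disc,z)[:,:2]
    r=least_squares(lambda v:np.linalg.norm(P-v[:2],axis=1)-v[2],[566,104,13]);print('disc',z,r.x,r.fun.round(2))
mo=[k(103,430),k(405,430),k(249,330),k(249,540)]
P=plane(W,mo,102)[:,:2]
r=least_squares(lambda v:np.linalg.norm(P-v[:2],axis=1)-v[2],[566,104,15]);print('mouth',r.x,r.fun.round(2))
# base outer outline back arc
bo=[k(150,200),k(165,160),k(205,134),k(249,126),k(295,134),k(335,160),k(347,200)]
for z in(27,):
    P=plane(W,bo,z)[:,:2]
    r=least_squares(lambda v:np.linalg.norm(P-v,axis=1)-15,[566,104]);print('base outline',r.x,r.fun.round(2))
E
```

```text
bore [563.31409857 102.95745001] [-0.16 -0.11 -0.27  0.03  0.2   0.12 -0.11 -0.17 -0.27]
bore free [563.17117406 103.26463765  16.24210017]
outer [563.87258205 101.76254647] [-0.52 -0.14  0.01  0.1   0.18  0.16 -0.3   0.03 -0.5 ]
disc 27 [564.91387569  99.18264404  13.37876348] [-0.01 -0.02  0.14  0.18 -0.12 -0.01 -0.2   0.04]
disc 30.5 [564.33080453 100.48781178  13.11442257] [-0.   -0.02  0.14  0.17 -0.12 -0.01 -0.19  0.04]
mouth [564.93256922 101.04937753  14.12902235] [ 0.1   0.09 -0.1  -0.09]
base outline [564.97820006  99.2854853 ] [-0.02  0.11 -0.12 -0.12 -0.    0.32 -0.24]
```

step_arm --commands '[[[0.01, 0, 0.0], [0, 0, 0], 20], [[0, 0, 0.015], [0, 0, 0], 20], [[0, 0, 0.015], [0, 0, 0], 20], [[0, 0, 0], [0, 0, 0], 20]]'

```text
time: 7.23
position: [564.9, 103.8, 57.0]
orientation: [3.141, 0.001, 2.001]
wrist_force: [-0.5, 0.6, -0.5]
grip_width: 29.1
```

```bash
python3 snap.py wrist w7;  python3 -c "
from h import *
plan([565,103.3,40.8],2.0)
im=cv2.imread('pics/w7.png');a=cv2.resize(im[165:345,185:310],None,fx=4,fy=3.3,interpolation=cv2.INTER_CUBIC);cv2.imwrite('pics/w7c.png',a)"
```

```text
t 7.28 pos [564.9 103.8  57.1] rpy [3.1409e+00 7.0000e-04 2.0008e+00] F [ 0.1  0.5 -0.2] grip 28.7
q [-0.16  0.56 -0.09  1.87  0.08  0.71  0.14]
shift total [-0.003 -0.001  0.109] turn total [0.0002 0.0002 0.0003] min rows 0.4
```

View pics/w7c.png

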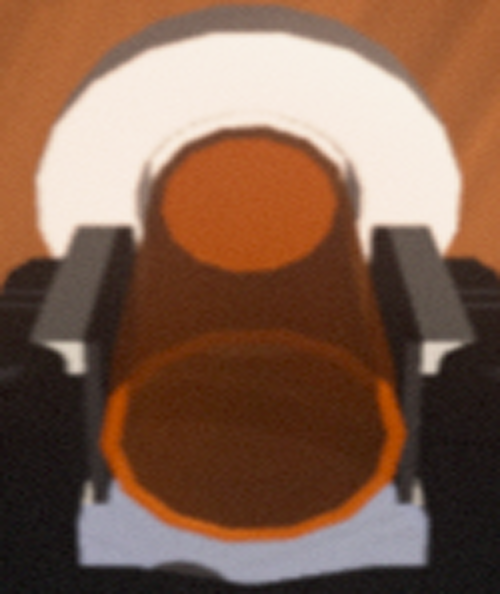

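step_arm --commands '[[[0, 0, 0.02], [0, 0, 0], 20], [[0, 0, 0.02], [0, 0, 0], 20], [[0, 0, 0.02], [0, 0, 0], 20], [[0, 0, 0.015], [0, 0, 0], 20], [[0, 0, 0], [0, 0, 0], 20]]'

```text
time: 7.7
position: [564.7, 103.7, 44.6]
orientation: [3.141, 0.001, 2.001]
wrist_force: [-0.7, 0.1, -0.4]
grip_width: 28.7
```

```bash
python3 snap.py wrist w8;  python3 -c "
from h import *
plan([564.9,103.8,40.8],2.0)
im=cv2.imread('pics/w8.png');a=cv2.resize(im[165:345,185:310],None,fx=4,fy=3.3,interpolation=cv2.INTER_CUBIC);cv2.imwrite('pics/w8c.png',a)"
```

```text
t 7.75 pos [564.8 103.7  44.8] rpy [3.1413e+00 6.0000e-04 2.0008e+00] F [ 0.2 -0.1 -0.4] grip 28.7
q [-0.16  0.58 -0.09  1.88  0.08  0.68  0.14]
shift total [0.    0.001 0.026] turn total [0.0001 0.0002 0.0003] min rows 0.1
```

View pics/w8c.png

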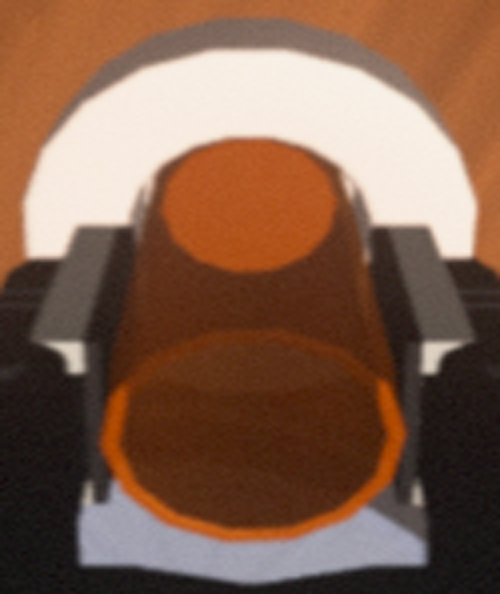

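Going in cleanly with no force. About 4 mm remain.

step_arm --commands '[[[0, 0, 0.013], [0, 0, 0], 20], [[0, 0, 0.013], [0, 0, 0], 20], [[0, 0, 0.006], [0, 0, 0], 20], [[0, 0, 0], [0, 0, 0], 20]]'

```text
time: 8.08
position: [565.1, 103.7, 40.0]
orientation: [3.141, 0.001, 2.001]
wrist_force: [-1.6, -0.5, 2.1]
grip_width: 28.6
```

step_arm --commands '[[[0, 0, 0.006], [0, 0, 0], 20], [[0, 0, 0.006], [0, 0, 0], 20], [[0, 0, 0], [0, 0, 0], 20]]'

```text
time: 8.33
position: [565.2, 103.8, 40.3]
orientation: [3.141, 0.001, 2.001]
wrist_force: [-0.1, -0.0, -0.5]
grip_width: 28.6
```

step_arm --commands '[[[0, 0, 0], [0, 0, 0], 34], [[0, 0, 0], [0, 0, 0], 45], [[0, 0, 0], [0, 0, 0], 55], [[0, 0, 0], [0, 0, 0], 55]]'

```text
time: 8.67
position: [566.0, 103.9, 40.5]
orientation: [3.139, 0.001, 2.001]
wrist_force: [-0.7, -0.3, -0.1]
grip_width: 54.8
```

```bash
python3 snap.py wrist w9;  python3 -c "
from h import *
plan([564.9,103.8,160],2.0)"
```

```text
t 8.72 pos [565.9 103.9  40.4] rpy [3.1392e+00 1.3000e-03 2.0006e+00] F [0.9 0.4 0.1] grip 55.0
q [-0.16  0.59 -0.09  1.88  0.08  0.67  0.13]
shift total [ 0.001 -0.005 -0.797] turn total [0.0007 0.0004 0.0002] min rows 2.9
```

View pics/w9.png

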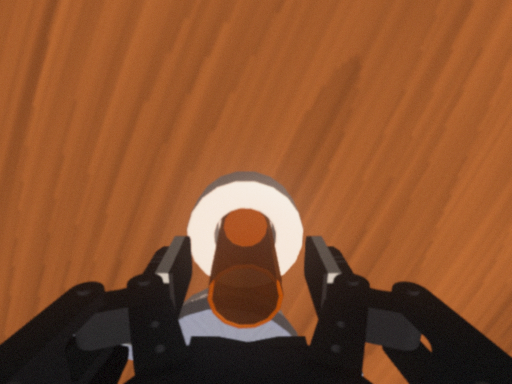

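step_arm --commands '[[[0, 0, -0.06], [0, 0, 0], 55], [[0, 0, -0.1], [0, 0, 0], 55], [[0, 0, -0.15], [0, 0, 0], 55], [[0, 0, -0.15], [0, 0, 0], 55], [[0, 0, -0.15], [0, 0, 0], 55], [[0, 0, -0.15], [0, 0, 0], 55], [[0, 0, -0.1], [0, 0, 0], 55], [[0, 0, 0], [0, 0, 0], 55]]'

```text
time: 9.38
position: [564.2, 103.7, 176.9]
orientation: [-3.14, 0.0, 2.001]
wrist_force: [0.7, -0.0, 0.3]
grip_width: 54.7
```

```bash
python3 -c "
from h import *
plan([516,3,160],0.22)"; python3 snap.py side s9 190 130 300 230 7
```

```text
t 9.38 pos [564.2 103.7 176.9] rpy [-3.1403e+00  4.0000e-04  2.0008e+00] F [ 0.7 -0.   0.3] grip 54.7
q [-0.15  0.4  -0.1   1.81  0.05  0.94  0.16]
shift total [-0.476 -0.572  0.113] turn total [-2.000e-04  4.000e-04  5.669e-01] min rows 14.3
```

View pics/s9.png

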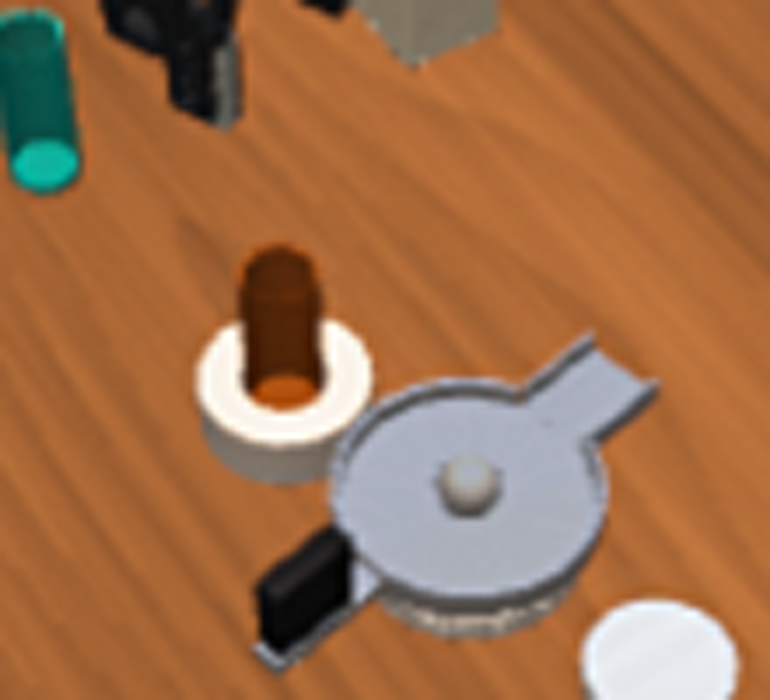

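step_arm --commands '[[[-0.08, -0.1, 0], [0, 0, 0.02], 55], [[-0.11, -0.15, 0], [0, 0, 0.03], 55], [[-0.12, -0.15, 0], [0, 0, 0.036], 55], [[-0.08, -0.12, 0], [0, 0, 0.036], 55], [[0, 0, 0], [0, 0, 0.036], 55], [[0, 0, 0], [0, 0, 0.036], 55], [[0, 0, 0], [0, 0, 0.036], 55], [[0, 0, 0], [0, 0, 0.036], 55], [[0, 0, 0], [0, 0, 0.036], 55], [[0, 0, 0], [0, 0, 0.036], 55]]'

```text
time: 10.27
position: [496.5, 20.2, 166.2]
orientation: [-3.13, 0.012, 0.89]
wrist_force: [-0.1, 0.0, 0.0]
grip_width: 55.0
```

```bash
python3 -c "
from h import *
plan([516,3,160],0.22)"
```

```text
t 10.27 pos [496.5  20.2 166.2] rpy [-3.1297  0.0117  0.8902] F [-0.1  0.   0. ] grip 55.0
q [-0.19  0.29  0.12  1.99 -0.04  0.88 -0.74]
shift total [-0.007  0.174  0.04 ] turn total [-0.0024  0.0049  0.2133] min rows 5.4
```

step_arm --commands '[[[0, 0.1, 0], [0, 0, 0.036], 55], [[0, 0.08, 0], [-0.002, 0.003, 0.036], 55], [[0, 0, 0], [0, 0, 0.036], 55], [[0, 0, 0], [0, 0, 0.036], 55], [[0, 0, 0], [0, 0, 0.036], 55], [[0, 0, 0], [0, 0, 0.02], 55], [[0, 0, 0], [0, 0, 0], 55]]'

```text
time: 10.85
position: [510.5, 0.5, 157.2]
orientation: [-3.141, 0.02, 0.224]
wrist_force: [0.6, -0.7, -0.1]
grip_width: 55.0
```

```bash
python3 -c "
from h import *
plan([516,3,160],0.22)"; python3 snap.py wrist w10
```

```text
t 10.85 pos [5.105e+02 5.000e-01 1.572e+02] rpy [-3.1406  0.0201  0.2238] F [ 0.6 -0.7 -0.1] grip 55.0
q [-0.26  0.33  0.25  1.97 -0.1   0.87 -1.31]
shift total [ 0.039 -0.008 -0.019] turn total [-0.0003  0.0064  0.0012] min rows 0.2
```

View pics/w10.png

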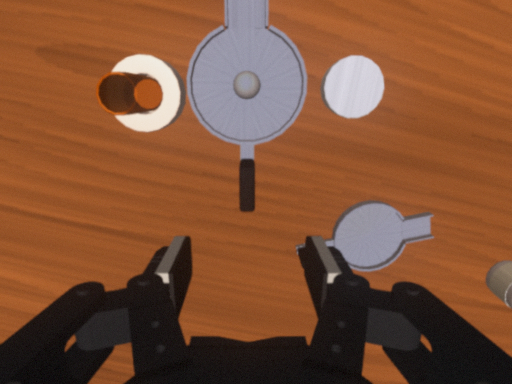

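```bash
python3 - <<'E'
from h import *
W=dict(np.load('w10.npz'));T=dict(np.load('top0.npz'))
a=plane(W,[[247,160],[247,211]],68);print('fin ends',a.round(1),a.mean(0),'yaw',np.arctan2(*(a[0]-a[1])[[1,0]]))
b=plane(W,[[246.5,84]],33);print('ball',b, 'yaw ball-fin',np.arctan2(*(b[0]-a.mean(0))[[1,0]]))
print('small fin',plane(T,[[291,237],[297,234]],50).round(1))
print('holder',plane(W,[[146,95]],26))
E
```

```text
fin ends [[536.2   5.7  68. ]
 [496.9  -3.2  68. ]] [516.53281675   1.25327347  68.        ] yaw 0.2233293431143515
ball [[589.67926387  18.37958693  33.        ]] yaw ball-fin 0.22999427642017992
small fin [[452.7 -74.5  50. ]
 [460.6 -91.4  50. ]]
holder [[563.28348968  98.55084323  26.        ]]
```

step_arm --commands '[[[0.035, -0.008, 0], [0, 0.006, 0.0], 45], [[0, 0, 0.06], [0, 0, 0], 45], [[0, 0, 0.1], [0, 0, 0], 45], [[0, 0, 0.1], [0, 0, 0], 45], [[0, 0, 0.06], [0, 0, 0], 45], [[0, 0, 0], [0, 0, 0], 45], [[0, 0, 0], [0, 0, 0], 45]]'

```text
time: 11.48
position: [514.4, 3.7, 103.8]
orientation: [-3.14, 0.001, 0.238]
wrist_force: [0.4, -0.3, 0.3]
grip_width: 44.8
```

```bash
python3 -c "
from h import *
plan([516.3,3,34],0.225)"; python3 snap.py wrist w11
```

```text
t 11.48 pos [514.4   3.7 103.8] rpy [-3.1398e+00  7.0000e-04  2.3840e-01] F [ 0.4 -0.3  0.3] grip 44.8
q [-0.24  0.41  0.23  2.01 -0.13  0.74 -1.27]
shift total [0.012 0.008 0.465] turn total [-0.0006  0.0002  0.0043] min rows 1.7
```

View pics/w11.png

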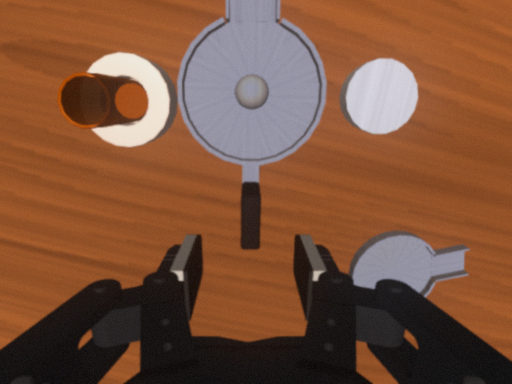

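step_arm --commands '[[[0.012, 0.006, 0.03], [0, 0, 0.004], 45], [[0, 0, 0.08], [0, 0, 0], 45], [[0, 0, 0.1], [0, 0, 0], 45], [[0, 0, 0.08], [0, 0, 0], 45], [[0, 0, 0.03], [0, 0, 0], 45], [[0, 0, 0], [0, 0, 0], 45], [[0, 0, 0], [0, 0, 0], 45]]'

```text
time: 12.12
position: [521.8, 3.3, 57.7]
orientation: [-3.141, -0.009, 0.223]
wrist_force: [-0.7, -0.1, -0.4]
grip_width: 45.2
```

```bash
python3 -c "
from h import *
plan([516.3,3,34],0.225)"; python3 snap.py wrist w12
```

```text
t 12.12 pos [521.8   3.3  57.7] rpy [-3.1411 -0.0091  0.2228] F [-0.7 -0.1 -0.4] grip 45.2
q [-0.23  0.49  0.21  2.02 -0.17  0.64 -1.26]
shift total [-0.037 -0.006  0.158] turn total [-0.0002 -0.0029 -0.0007] min rows 0.6
```

View pics/w12.png

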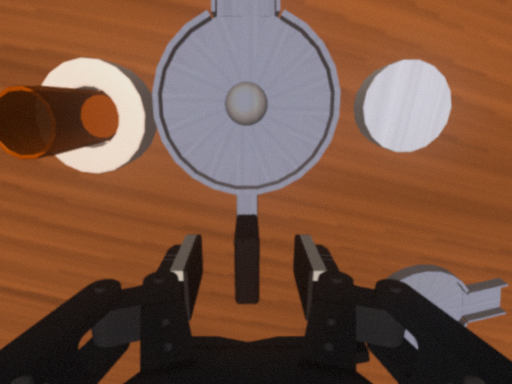

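step_arm --commands '[[[-0.03, -0.003, 0.02], [0, -0.003, 0], 45], [[0, 0, 0.03], [0, 0, 0], 45], [[0, 0, 0.04], [0, 0, 0], 45], [[0, 0, 0.03], [0, 0, 0], 45], [[0, 0, 0.01], [0, 0, 0], 45], [[0, 0, 0], [0, 0, 0], 45], [[0, 0, 0], [0, 0, 0], 45]]'

```text
time: 12.75
position: [518.8, 2.9, 38.6]
orientation: [-3.142, -0.003, 0.223]
wrist_force: [0.2, 0.1, 0.1]
grip_width: 44.8
```

```bash
python3 -c "
from h import *
plan([516.3,3,34],0.225)"; python3 snap.py wrist w13
```

```text
t 12.75 pos [518.8   2.9  38.6] rpy [-3.1415e+00 -3.1000e-03  2.2270e-01] F [0.2 0.1 0.1] grip 44.8
q [-0.22  0.53  0.2   2.03 -0.18  0.6  -1.25]
shift total [-0.016 -0.004  0.031] turn total [-0.     -0.001  -0.0007] min rows 0.1
```

View pics/w13.png

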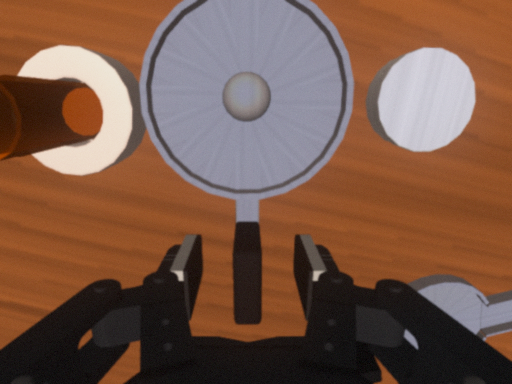

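step_arm --commands '[[[-0.012, -0.003, 0.015], [0, -0.001, 0], 45], [[0, 0, 0.008], [0, 0, 0], 45], [[0, 0, 0], [0, 0, 0], 45], [[0, 0, 0], [0, 0, 0], 30], [[0, 0, 0], [0, 0, 0], 22], [[0, 0, 0], [0, 0, 0], 16], [[0, 0, 0], [0, 0, 0], 12], [[0, 0, 0], [0, 0, 0], 8], [[0, 0, 0], [0, 0, 0], 6], [[0, 0, 0], [0, 0, 0], 5]]'

```text
time: 13.63
position: [517.2, 3.0, 35.4]
orientation: [3.142, -0.001, 0.223]
wrist_force: [-0.2, 0.1, -1.0]
grip_width: 11.4
```

```bash
python3 -c "
from h import *
plan([516.3,3,34],0.225)"; python3 snap.py wrist w14
```

```text
t 13.63 pos [517.2   3.   35.4] rpy [ 3.1416e+00 -6.0000e-04  2.2280e-01] F [-0.2  0.1 -1. ] grip 11.4
q [-0.22  0.53  0.2   2.03 -0.18  0.6  -1.25]
shift total [-0.006 -0.001  0.009] turn total [ 0.     -0.0002 -0.0007] min rows 0.0
```

View pics/w14.png

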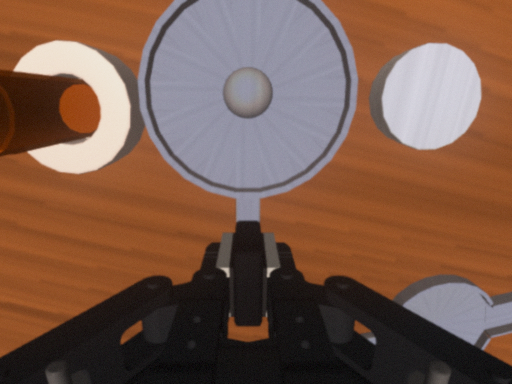

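step_arm --commands '[[[0, 0, -0.01], [0, 0, 0], 5], [[0, 0, -0.015], [0, 0, 0], 5], [[0, 0, -0.02], [0, 0, 0], 5], [[0, 0, -0.02], [0, 0, 0], 5], [[0, 0, -0.015], [0, 0, 0], 5], [[0, 0, -0.005], [0, 0, 0], 5], [[0, 0, 0], [0, 0, 0], 5]]'

```text
time: 14.27
position: [515.6, 2.9, 48.7]
orientation: [-3.141, 0.002, 0.223]
wrist_force: [-1.0, 0.1, -1.7]
grip_width: 11.2
```

```bash
python3 -c "
from h import *
plan([517.2,3,129],0.223)"; python3 snap.py wrist w15;python3 snap.py side s15 190 130 300 230 7
```

```text
t 14.27 pos [515.6   2.9  48.7] rpy [-3.1412e+00  2.4000e-03  2.2280e-01] F [-1.   0.1 -1.7] grip 11.2
q [-0.23  0.51  0.21  2.03 -0.17  0.63 -1.26]
shift total [ 0.009  0.001 -0.535] turn total [-0.0001  0.0008 -0.0001] min rows 1.9
```

View pics/w15.png

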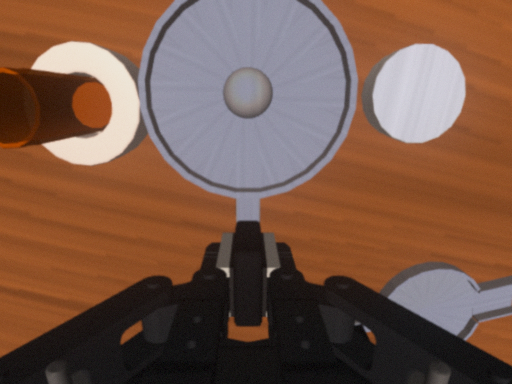

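View pics/s15.png

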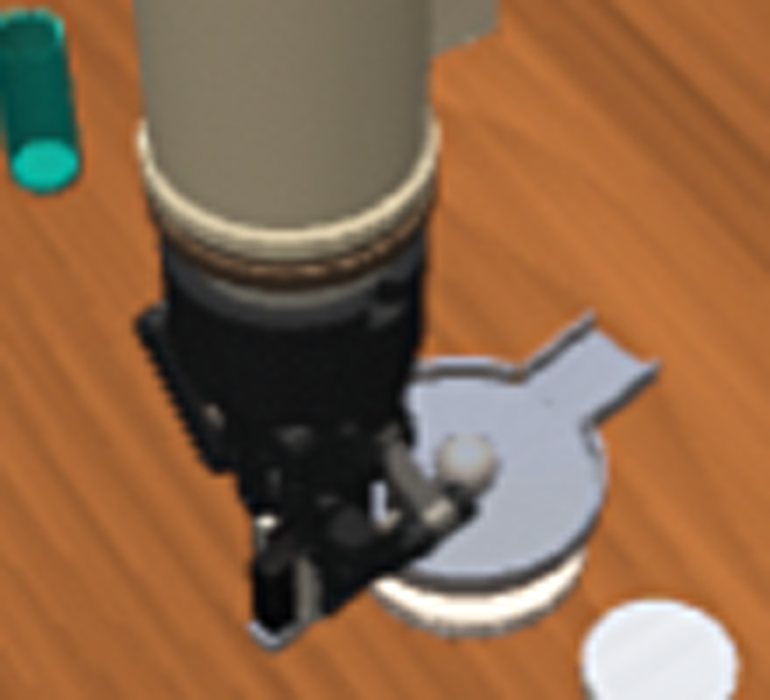

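step_arm --commands '[[[0.003, 0, -0.02], [0, 0.0005, 0], 5], [[0.003, 0, -0.03], [0, 0, 0], 5], [[0.003, 0, -0.035], [0, 0, 0], 5], [[0.003, 0, -0.035], [0, 0, 0], 5], [[0.003, 0, -0.035], [0, 0, 0], 5], [[0.003, 0, -0.035], [0, 0, 0], 5], [[0.003, 0, -0.03], [0, 0, 0], 5], [[0.002, 0, -0.02], [0, 0, 0], 5], [[0, 0, -0.01], [0, 0, 0], 5], [[0, 0, 0], [0, 0, 0], 5]]'

```text
time: 15.2
position: [519.7, 3.8, 90.8]
orientation: [-3.141, -0.0, 0.223]
wrist_force: [0.2, -0.6, -2.2]
grip_width: 11.2
```

```bash
python3 -c "
from h import *
plan([517.2,3,129],0.223)"; python3 snap.py wrist w16
```

```text
t 15.2 pos [519.7   3.8  90.8] rpy [-3.1412e+00 -2.0000e-04  2.2280e-01] F [ 0.2 -0.6 -2.2] grip 11.2
q [-0.24  0.44  0.23  2.   -0.15  0.71 -1.28]
shift total [-0.017  0.001 -0.255] turn total [-0.0001 -0.0001 -0.0001] min rows 0.9
```

View pics/w16.png

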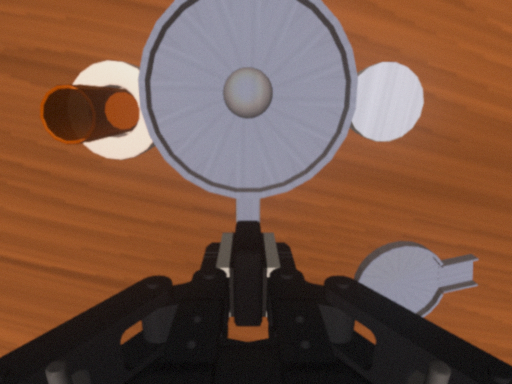

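step_arm --commands '[[[-0.001, 0, -0.02], [0, 0, 0], 5], [[0, 0, -0.03], [0, 0, 0], 5], [[0, 0, -0.035], [0, 0, 0], 5], [[0, 0, -0.035], [0, 0, 0], 5], [[0, 0, -0.035], [0, 0, 0], 5], [[0, 0, -0.035], [0, 0, 0], 5], [[0, 0, -0.03], [0, 0, 0], 5], [[0, 0, -0.02], [0, 0, 0], 5], [[0, 0, -0.005], [0, 0, 0], 5], [[0, 0, 0], [0, 0, 0], 5]]'

```text
time: 16.08
position: [518.9, 3.6, 131.1]
orientation: [-3.141, 0.001, 0.223]
wrist_force: [0.7, 0.2, -1.5]
grip_width: 11.1
```

```bash
python3 -c "
from h import *
plan([517.2,3,130],0.223)"; python3 snap.py wrist w17
```

```text
t 16.08 pos [518.9   3.6 131.1] rpy [-3.1411e+00  9.0000e-04  2.2260e-01] F [ 0.7  0.2 -1.5] grip 11.1
q [-0.26  0.37  0.24  1.98 -0.12  0.8  -1.3 ]
shift total [-0.012  0.001  0.007] turn total [-0.0002  0.0003 -0.0001] min rows 0.1
```

step_arm --commands '[[[0, 0.005, 0], [0, 0, -0.003], 5], [[0, 0.01, 0], [0, 0, -0.006], 5], [[0, 0.015, 0], [0, 0, -0.0095], 5], [[0, 0.015, 0], [0, 0, -0.0095], 5], [[0, 0.015, 0], [0, 0, -0.0095], 5], [[0, 0.015, 0], [0, 0, -0.0095], 5]]'

```text
time: 16.63
position: [520.8, -7.5, 129.4]
orientation: [-3.14, 0.004, 0.383]
wrist_force: [0.3, 0.4, -1.8]
grip_width: 11.4
```

```bash
cat > dc.py <<'E'
from h import *
o=observe();p=o['position'];a=o['orientation'];y=a[2]
u=np.array([np.cos(y),np.sin(y)])
print('t',round(o['time'],2),'C',(p[:2]+77.3*u).round(1),'tip',(p[:2]+159.3*u).round(1),'z',p[2].round(1),'tilt',wrap(a[0]-np.pi).round(4),a[1].round(4),'yaw',y.round(4),'q7',o['joint_positions'][6].round(2),'F',o['wrist_force'].round(1),'grip',o['grip_width'].round(1))
E
python3 dc.py; python3 snap.py wrist w18
```

```text
Traceback (most recent call last):
  File "dc.py", line 4, in <module>
    print('t',round(o['time'],2),'C',(p[:2]+77.3*u).round(1),'tip',(p[:2]+159.3*u).round(1),'z',p[2].round(1),'tilt',wrap(a[0]-np.pi).round(4),a[1].round(4),'yaw',y.round(4),'q7',o['joint_positions'][6].round(2),'F',o['wrist_force'].round(1),'grip',o['grip_width'].round(1))
                                                                                                                                                                                                                                                         ^^^^^^^^^^^^^^^^^^^^^
AttributeError: 'float' object has no attribute 'round'
```

View pics/w18.png

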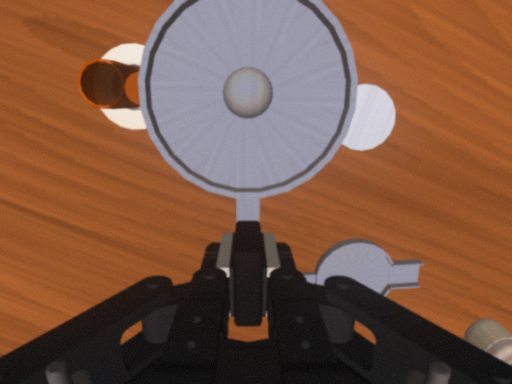

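```bash
sed -i "s/o\['grip_width'\].round(1)/round(o['grip_width'],1)/" dc.py; python3 dc.py
```

```text
t 16.68 C [592.6  20.8] tip [668.7  51.5] z 129.3 tilt 0.0011 0.0041 yaw 0.3838 q7 -1.13 F [-0.  -0.5 -1.6] grip 11.0
```

step_arm --commands '[[[0, 0.018, -0.002], [0, 0.001, -0.0115], 5], [[0, 0.02, -0.002], [0, 0, -0.0125], 5], [[0, 0.02, -0.002], [0, 0, -0.0125], 5], [[0, 0.02, -0.002], [0, 0, -0.0125], 5], [[0, 0.02, -0.002], [0, 0, -0.0125], 5], [[0, 0.02, -0.002], [0, 0, -0.0125], 5]]'

```text
time: 17.18
position: [527.8, -24.6, 129.1]
orientation: [-3.138, 0.004, 0.627]
wrist_force: [0.1, -0.5, -2.6]
grip_width: 11.1
```

```bash
python3 dc.py; python3 snap.py wrist w19
```

```text
t 17.18 C [590.4  20.7] tip [656.9  68.8] z 129.1 tilt 0.0035 0.0041 yaw 0.6269 q7 -0.87 F [ 0.1 -0.5 -2.6] grip 11.1
```

View pics/w19.png

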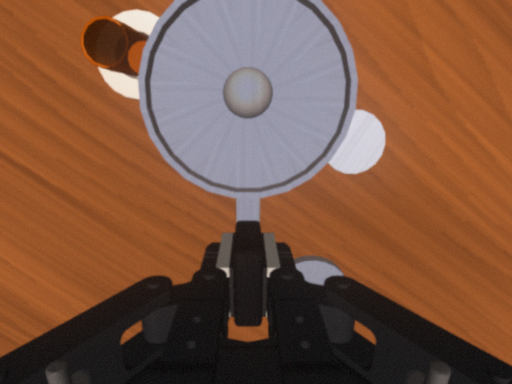

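step_arm --commands '[[[0.003, 0.021, -0.002], [-0.001, 0.001, -0.0125], 5], [[0.003, 0.021, -0.002], [0, 0, -0.0125], 5], [[0.002, 0.021, -0.002], [0, 0, -0.0125], 5], [[0.002, 0.021, -0.002], [0, 0, -0.0125], 5], [[0.002, 0.021, -0.002], [0, 0, -0.0125], 5], [[0.002, 0.021, -0.002], [0, 0, -0.0125], 5], [[0.002, 0.021, -0.002], [0, 0, -0.0125], 5], [[0.002, 0.021, -0.002], [0, 0, -0.0125], 5]]'

```text
time: 17.9
position: [546.2, -42.3, 129.4]
orientation: [-3.138, 0.003, 0.949]
wrist_force: [-0.1, 0.1, -2.1]
grip_width: 11.2
```

```bash
python3 dc.py; python3 snap.py wrist w20
```

```text
t 17.9 C [591.3  20.6] tip [639.1  87.2] z 129.4 tilt 0.0034 0.0034 yaw 0.9489 q7 -0.55 F [-0.1  0.1 -2.1] grip 11.2
```

View pics/w20.png

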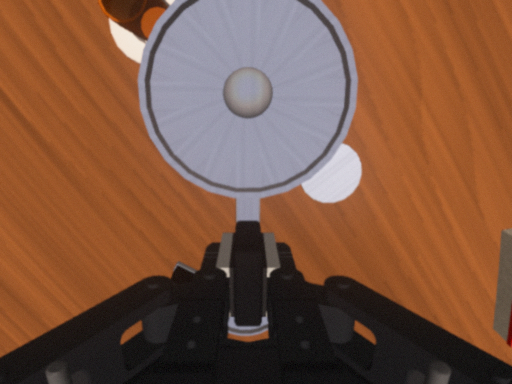

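step_arm --commands '[[[0.002, 0.021, -0.002], [-0.001, 0.001, -0.0125], 5], [[0.002, 0.021, -0.002], [0, 0, -0.0125], 5], [[0.002, 0.021, -0.002], [0, 0, -0.0125], 5], [[0.002, 0.021, -0.002], [0, 0, -0.0125], 5], [[0.002, 0.021, -0.002], [0, 0, -0.0125], 5], [[0.002, 0.021, -0.002], [0, 0, -0.0125], 5], [[0.002, 0.021, -0.002], [0, 0, -0.0125], 5], [[0.002, 0.021, -0.002], [0, 0, -0.0125], 5], [[0.002, 0.021, -0.002], [0, 0, -0.0125], 5]]'

```text
time: 18.7
position: [571.7, -53.0, 129.7]
orientation: [-3.138, 0.001, 1.304]
wrist_force: [-0.2, -0.6, -1.2]
grip_width: 11.5
```

```bash
python3 dc.py; python3 snap.py wrist w21
```

```text
t 18.7 C [592.1  21.5] tip [613.7 100.6] z 129.7 tilt 0.0038 0.0014 yaw 1.3039 q7 -0.21 F [-0.2 -0.6 -1.2] grip 11.5
```

View pics/w21.png

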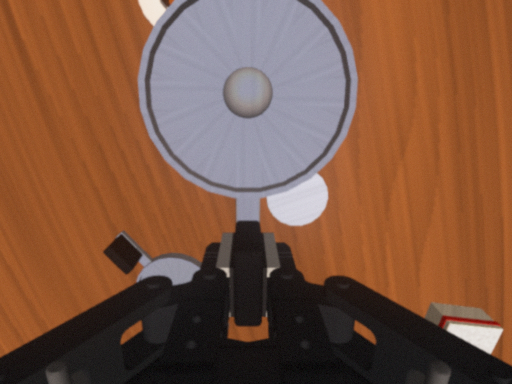

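step_arm --commands '[[[0.002, 0.021, -0.0015], [-0.001, 0, -0.0125], 5], [[0.002, 0.021, -0.0015], [0, 0, -0.0125], 5], [[0.002, 0.021, -0.0015], [0, 0, -0.0125], 5], [[0.002, 0.021, -0.0015], [0, 0, -0.0125], 5], [[0.002, 0.021, -0.0015], [0, 0, -0.0125], 5], [[0.002, 0.021, -0.0015], [0, 0, -0.0125], 5], [[0.002, 0.021, -0.0015], [0, 0, -0.0125], 5], [[0.002, 0.021, -0.0015], [0, 0, -0.0125], 5]]'

```text
time: 19.42
position: [595.8, -53.9, 129.4]
orientation: [-3.138, 0.001, 1.614]
wrist_force: [-0.3, -0.2, -1.7]
grip_width: 11.1
```

```bash
python3 dc.py
```

```text
t 19.42 C [592.5  23.3] tip [588.9 105.2] z 129.4 tilt 0.004 0.0014 yaw 1.6145 q7 0.06 F [-0.3 -0.2 -1.7] grip 11.1
```

step_arm --commands '[[[0.001, 0.02, -0.0015], [-0.001, 0, -0.0125], 5], [[0.001, 0.02, -0.0015], [0, 0, -0.0125], 5], [[0.001, 0.02, -0.0015], [0, 0, -0.0125], 5], [[0.001, 0.02, -0.0015], [0, 0, -0.0125], 5], [[0.001, 0.016, -0.0015], [0, 0, -0.01], 5], [[0, 0.01, 0], [0, 0, -0.006], 5], [[0, 0.005, 0], [0, 0, -0.003], 5], [[0, 0, 0], [0, 0, 0], 5], [[0, 0, 0], [0, 0, 0], 5]]'

```text
time: 20.17
position: [611.3, -50.4, 128.3]
orientation: [-3.138, 0.001, 1.825]
wrist_force: [0.7, -0.1, -2.0]
grip_width: 11.2
```

```bash
python3 dc.py; python3 snap.py wrist w22; python3 snap.py top t22 190 130 310 240 6; python3 snap.py side s22 190 110 300 230 5
```

```text
t 20.17 C [591.9  24.4] tip [571.2 103.8] z 128.3 tilt 0.0036 0.0006 yaw 1.8253 q7 0.24 F [ 0.7 -0.1 -2. ] grip 11.2
```

View pics/w22.png

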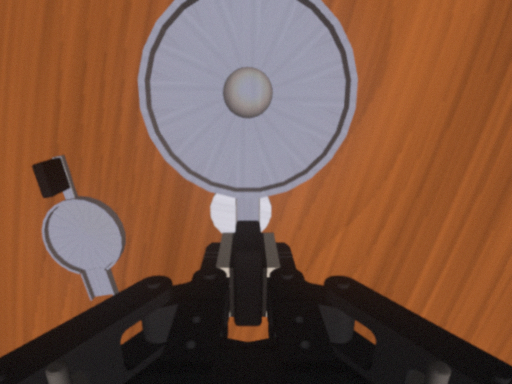

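View pics/t22.png

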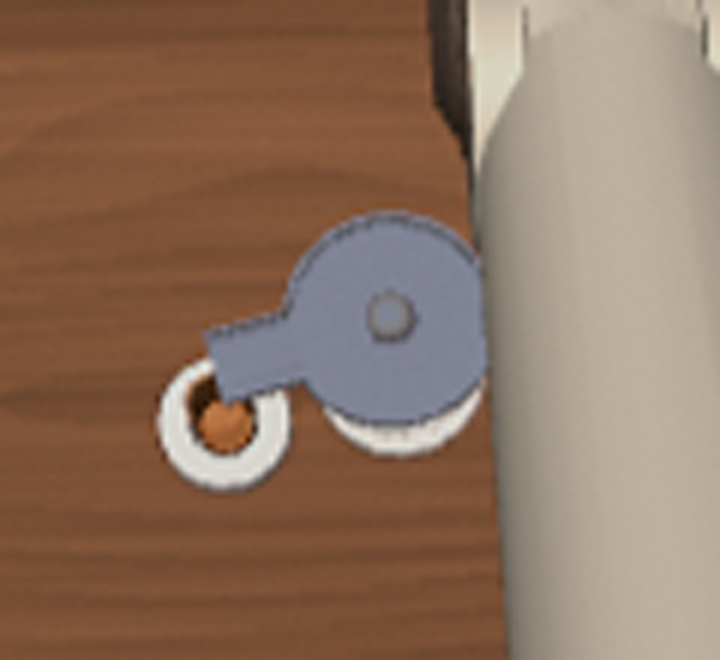

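View pics/s22.png

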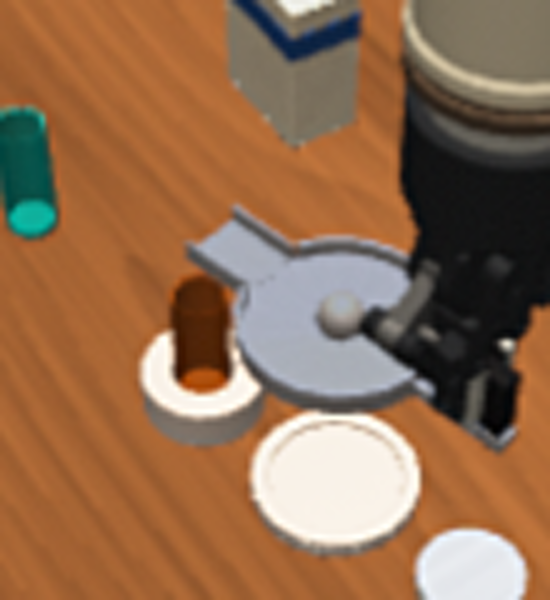

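```bash
cat > chk.py <<'E'
from h import *
import sys
T=dict(np.load('t%s.npz'%sys.argv[1]));S=dict(np.load('s%s.npz'%sys.argv[1]))
v=[float(x) for x in sys.argv[2:]]
t=lambda x,y:np.array([190+x/6-.5,130+y/6-.5]); s=lambda x,y:np.array([190+x/5-.5,110+y/5-.5])
for i in (0,1):
    X,g=tri(T,t(*v[4*i:4*i+2]),S,s(*v[4*i+2:4*i+4])); print('corner',X.round(1),g.round(1))
X,g=tri(T,t(*v[8:10]),S,s(*v[10:12]));print('ball',X.round(1),g.round(1))
print('vial mouth side',plane(S,s(*v[12:14]),81).round(1))
E
python3 chk.py 22 205 333 188 250 221 404 237 208   391 316 342 315 203 292
python3 -c "
from h import *
S=dict(np.load('s22.npz'));h=cv2.cvtColor(S['img'],cv2.COLOR_BGR2HSV)
mm,ce,st=comp((h[...,1]>198)|(h[...,2]<95),(222,164,237,192));print(ce,st,locate(S,ce,[6,81],15))"
```

```text
corner [580.6 110.9 102.7] 26.7
corner [566.7  92.  144.9] 28.1
ball [595.1  22.3 125.4] 0.4
vial mouth side [[568.8 103.3  81. ]]
[229.4806867  175.97854077] [224 165  12  23 233] (array([569.09010557, 109.19484389,  43.5       ]), 317.0167814141605)
```

```bash
python3 chk.py 22 205 333 237 208 221 404 188 250   391 316 342 315 203 292
```

```text
corner [589.6 105.1 125.7] 1.1
corner [558.6  98.6 119.9] 1.6
ball [595.1  22.3 125.4] 0.4
vial mouth side [[568.8 103.3  81. ]]
```

step_arm --commands '[[[0.003, 0.001, -0.001], [-0.0005, 0, -0.003], 5], [[0.005, 0.003, -0.002], [-0.0005, 0, -0.004], 5], [[0.005, 0.003, -0.002], [0, 0, -0.004], 5], [[0.004, 0.002, -0.001], [0, 0, -0.003], 5], [[0, 0, 0], [0, 0, 0], 5], [[0, 0, 0], [0, 0, 0], 5], [[0, 0, 0], [0, 0, 0], 5], [[0, 0, 0], [0, 0, 0], 5]]'

```text
time: 20.98
position: [611.9, -47.3, 129.7]
orientation: [3.141, 0.001, 1.874]
wrist_force: [-0.3, 1.0, -2.2]
grip_width: 11.5
```

```bash
python3 dc.py; python3 snap.py wrist w23; python3 snap.py top t23 190 130 310 240 6; python3 snap.py side s23 190 110 300 230 5; python3 dc.py
python3 -c "
from h import *
T=dict(np.load('t23.npz'))
for P in ([566,103.8,81],[566,103.8,121]): print((proj(T,P)[0]+.5-[190,130])*6)"
```

```text
t 20.98 C [588.8  26.5] tip [564.4 104.7] z 129.7 tilt -0.0002 0.0008 yaw 1.8738 q7 0.28 F [-0.3  1.  -2.2] grip 11.5
t 21.13 C [588.8  26.5] tip [564.3 104.7] z 129.7 tilt -0.0002 0.0008 yaw 1.8738 q7 0.28 F [ 0.  -0.5 -1.8] grip 11.3
[216.05846675 400.98256477]
[209.63030541 385.83608221]
```

View pics/t23.png

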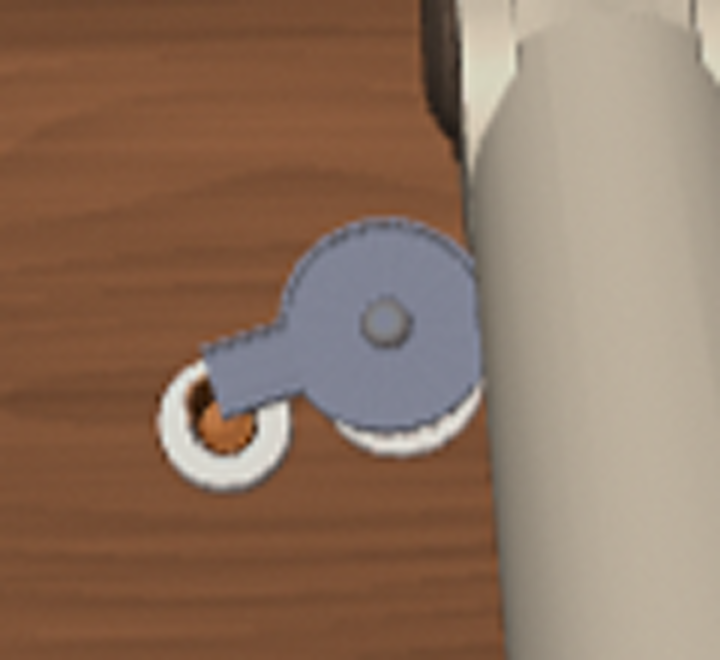

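View pics/s23.png

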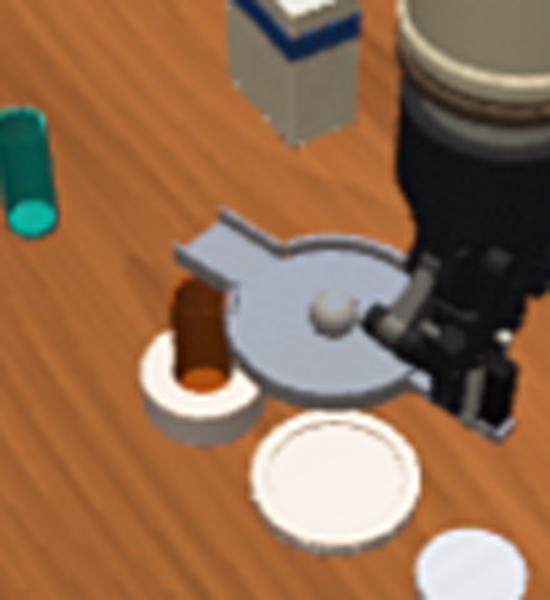

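View pics/w23.png

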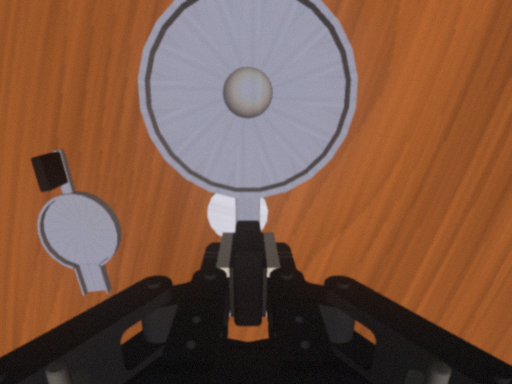

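```bash
python3 chk.py 23 203 348 222 208 223 417 176 250   386 322 332 313 203 292
python3 -c "
from h import *
T=dict(np.load('t23.npz'));t=lambda x,y:np.array([190+x/6-.5,130+y/6-.5])
print(plane(T,[t(203,348),t(223,417)],129).mean(0))
# holder now from top, outer edge
print(plane(T,t(224.5,425),20))"
```

```text
corner [582.1 105.8 129.1] 0.9
corner [551.9  97.5 124.6] 1.4
ball [591.8  24.7 126.5] 0.5
vial mouth side [[568.8 103.3  81. ]]
[566.07440803 101.72856874 129.        ]
[[564.74649332 104.1249032   20.        ]]
```

```bash
python3 -c "
from workcell import *
print(abs(observe()['joint_vel']).max()); hand_in()"
```

```text
0.0018623720820941823
the job is handed in; nothing more can be done
```

The job is done and handed in at about 21 s, with nothing seen to go wrong. The amber vial stands in the holder's bore and is released. The dish is held still and level with its spout over the vial's mouth.

- **Vial:** it went in with almost no force (2 N at most) and stopped at the depth expected for the bore's floor. After I let go, the side view showed it upright.
- **Dish:** I took it by the handle, lifted it about 95 mm and turned it 1.65 rad (about 95°). I then moved it a few mm so the tip came over the mouth.
- **Level and ball:** the wrist is within 0.001 rad of its attitude when it took the dish. The ball sits at the same spot in the wrist pictures before the lift and at the end, in the middle of the dish.
- **Spout position:** the arm's pose puts the tip about 1.5 mm from the mouth's axis and 41 mm above the mouth. The cameras put it about 2 mm short in y. The two readings disagree by roughly 3 mm, but both fall inside the 25 mm mouth.
- **Final state:** the joints were still and the wrist force steady at about 2 N, which is the dish's weight.
- **Bystanders:** the pictures show nothing moved or touched. I did not re-measure the tin, the pill bottle or the cartons against the start.

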